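Refill the nut dispenser and hold its gate open

ROBOT

A 6-joint arm with a two-finger parallel gripper is mounted at the origin on the work surface; the furniture and walls round the work are solid. World frame = base frame: x ahead of the robot, y to its left, z up, the work surface at z = 0. Lengths are in m, angles in degrees, forces in N, time in s.
With the tool pointing down it reaches from about 0.35 to 0.85 m from the base axis. Payload 8.1 kg.
Tool frame: the origin (TCP) lies at the very end of the fingers, on their centre line; the grasp point (between the pads) lies arm.grip_depth behind it (arm.grip_depth is the distance from the TCP to the grasp point, in m); z points along the fingers, y is the line along which they close (so a half turn about z gives the same grasp; the last joint's range is limited). The gripper opens to 93 mm and grips with 3 to 60 N. Pads are 15 mm wide; open, the fingers measure 128 mm over their backs; the gripper's body (75 mm by 188 mm) begins 65 mm behind the grasp point.
Start: joints at [-70.439, 7.471, 85.268, -0, 87.261, -4.893], TCP at [0.248, -0.546, 0.219] pointing down, gripper open.
Joint ranges: [-169.43, 169.43], [-51.17, 129.36], [1.28, 143.12], [-76.62, 256.62], [0, 156.53], [-152.29, 152.29]. Speed limits (degrees/s): [136.94, 136.94, 159.86, 180, 180, 180].

INTERFACE

Orientations are given as [roll, pitch, yaw] about the fixed x, y, z axes, in that order (R = Rz(yaw) Ry(pitch) Rx(roll)).
In Python, from cell import arm gives the robot as it stands.
- The arm moves only by the tool drive_tool, never from a script. Its argument "increments" is a list of rows, each a list of 5 numbers: the opening, from 0 (shut) to 1 (fully open), then the shift along the world's x, y, z scaled (see below), then the turn about the world's z scaled (see below). A call has 1 to 10 rows; each row is the pose to reach, as a shift and turn from the pose commanded when the call began; what a row does not reach only later rows make up. The controller multiplies each number of a shift by 20 cm and each number of a turn by 1.5 rad. A row lasts 1/8 s, in which the tool goes at most 62.5 mm and 10.7 degrees, less where a joint would pass 70% of its speed; a pose out of reach is approached as far as the arm can. A call with a number of a shift or a turn outside -1 to 1 is refused whole. A call with a gripper value outside its range is refused whole. The fingers move at their own pace and stop on an object; the grip force is fixed at half the most. Time passes only in rows, so rows that repeat a pose let the fingers close. It gives the time, the measured TCP pose, the force, the opening and the grip force at its end, in the units of the state.
- arm.sense(): the state, without advancing time (a new reading comes with each control period).
- arm.get_image(name): name is "side" or "top" or "wrist"; returns a dict with "pixels" (400x640x3 uint8, blue, green, red), "fx", "fy", "cx", "cy" (pixels), "pose" (4x4, takes a point from camera to world coordinates). Camera axes: x right, y up, looking along -z (the intrinsics and any distortion apply to the point x, -y, -z); pixel columns grow to the right and rows downward; lengths in m; the calibration is good to about 2 mm. A picture is of the moment at which its call begins. There is no depth.
- arm.sign_off(): hands the job in; it is judged then, once.
The state is a dict: "t": time; "qpos": joint angles; "joint_velocities": joint speeds; "joint_efforts": joint torques, N m; "tcp_pos": TCP position; "orientation": TCP orientation; "force": force on the tool from outside, world axes, zero at the start; "moment": the same for the moment, N m; "opening": opening from 0.0 (shut) to 1.0 (fully open); "grip_force": force on a finger pad.
Only numpy, scipy, OpenCV 4.12 (cv2) and the standard library are available. Lean on these libraries where they do the work, as an engineer would, in place of code of your own. Each camera call takes 0.05 s, during which the arm holds its last target. There are 200 camera calls.

TASK

Tip all five nuts from the scoop into the hopper of the nut dispenser and set the scoop back down upright on the counter. Then pull the dispenser's spring-return slide out by its wooden post until the post is level with the marker fin on the rail, and keep it held there so that all the nuts run out into the wooden bowl: the program finishes while the gripper is still holding the slide at the mark. Leave the salt shaker, the spice jar and the espresso cup standing where they are.

Things in the scene. Friction and masses are not known exactly. Their poses are not given: they have to be found in the camera images.
- dispenser: Nut dispenser, fixed: wooden foot and cheeks, steel hopper, 200 mm high. Origin: under the hopper at counter height; z up; -x is its front with the outlet (floor at z 85 mm, closed by the slide's gate plate), +y the robot's left. Hopper narrows to a 60 mm wide chute falling to -x. A rail (18 mm wide, top at z 97 mm) runs along -y at x = -55 mm from the outlet to a leg at y = -258 mm.
- hopper_mouth (a point): Centre of the hopper's open mouth (inside 106 mm along x, 120 mm along y), at z 193 mm; the rolled rim's top is at z 196 mm; axes as the dispenser's.
- slide (a joint): Travel of the gate slide in m: 0 is closed (it starts there), positive is pulled out along the dispenser's -y; hard stop at 0.095. A spring pulls it shut with about 4 N when closed, rising by 0.6 N per 10 mm; let go, it runs shut. The outlet is fully open at the mark.
- post (a point): Middle of the grip length of the slide's upright wooden post: round, 18 mm across, shaft from z 118 to 177 mm, this point at z 150 mm. With the slide closed it is 140 mm beside the hopper's middle (dispenser's -y); it travels with the slide. Axes as the dispenser's. Can be gripped from above in any yaw.
- mark (a point): The mark: point over the middle of the rail at post height (z 150 mm), in line with the upright steel fin (4 mm thick, top at z 118 mm, robot's side of the rail) of the clip on the rail. Axes as the dispenser's: when the post is level with the fin, post and this point coincide. Fixed, elsewhere each time, 66 to 86 mm from the closed post; does not block the slide.
- scoop_grip (a point): Loose steel scoop with the nuts, 110 x 66 mm, about 150 g; this point: middle of its upright wooden grip plate at the rear, 10 mm thick (x), 50 mm wide (y), top at z 95 mm, point at 76 mm. x points to the open mouth, z up. Pan walls 34 mm high. Mouth edge, no lip: 105 mm ahead (+x), 57 mm below. Floor falls 8 degrees to the rear: nuts stay in when level, roll out when the mouth dips 20 degrees or more.
- nut0_center (a point): Centre of nut 1 of 5: a loose dark brown macadamia nut in its shell, a ball 24 mm across, 12 g; starts in the scoop.
- nut1_center (a point): Centre of nut 2 of 5: a loose dark brown macadamia nut in its shell, a ball 24 mm across, 12 g; starts in the scoop.
- nut2_center (a point): Centre of nut 3 of 5: a loose dark brown macadamia nut in its shell, a ball 24 mm across, 12 g; starts in the scoop.
- nut3_center (a point): Centre of nut 4 of 5: a loose dark brown macadamia nut in its shell, a ball 24 mm across, 12 g; starts in the scoop.
- nut4_center (a point): Centre of nut 5 of 5: a loose dark brown macadamia nut in its shell, a ball 24 mm across, 12 g; starts in the scoop.
- bowl: Loose round walnut-wood bowl under the dispenser's outlet, 156 mm across, 55 mm high; origin at the centre of its underside.
- salt: Loose glass salt shaker, a bystander, 44 mm across, 90 mm high; origin at the centre of its underside.
- spice: Loose spice jar, a bystander, 47 mm across, 98 mm high; origin at the centre of its underside.
- cup: Loose white espresso cup, a bystander, 62 mm by 80 mm with its handle, 56 mm high; origin at the centre of its underside.
There are look-alikes about, which are no part of the job. What is shaped like the part that bears scoop_grip but orange is not meant.

How it is judged (in metres and radians):
On the way, in this order (a step that is already met when the one before it is completed fails the run):
1. all five nuts are in the hopper, with the gate shut (x of nut0_center in the frame of dispenser between -0.053 and 0.062 m and y of nut0_center in the frame of dispenser between -0.062 and 0.062 m and z of nut0_center in the frame of dispenser between 0.085 and 0.193 m and x of nut1_center in the frame of dispenser between -0.053 and 0.062 m and y of nut1_center in the frame of dispenser between -0.062 and 0.062 m and z of nut1_center in the frame of dispenser between 0.085 and 0.193 m and x of nut2_center in the frame of dispenser between -0.053 and 0.062 m and y of nut2_center in the frame of dispenser between -0.062 and 0.062 m and z of nut2_center in the frame of dispenser between 0.085 and 0.193 m and x of nut3_center in the frame of dispenser between -0.053 and 0.062 m and y of nut3_center in the frame of dispenser between -0.062 and 0.062 m and z of nut3_center in the frame of dispenser between 0.085 and 0.193 m and x of nut4_center in the frame of dispenser between -0.053 and 0.062 m and y of nut4_center in the frame of dispenser between -0.062 and 0.062 m and z of nut4_center in the frame of dispenser between 0.085 and 0.193 m and value of joint slide below 0.01 m), for 0.2 s.
2. the scoop stands upright on the counter, let go (angle between scoop_grip's own z axis and vertical below 0.12 rad and height (world z) of scoop_grip below 0.084 m and contact force between the fingers and scoop below 0.1 N), for 0.2 s.
3. the slide is pulled out to the mark by the gripper (y of post in the frame of mark between -0.007 and 0.007 m and contact force between the fingers and slide above 1 N), for 0.3 s.
At the end, for the whole second after the job is handed in: The gripper holds the slide (over 1 N) with the post within 7 mm of the mark along the rail and still; nothing else props it; all five nuts lie in the upright bowl on the counter; the scoop stands upright on the counter, released (all of step 2 and all of step 3 and contact force between scoop and slide below 0.1 N and velocity of joint slide between -0.01 and 0.01 m/s and horizontal distance between each of nut0_center, nut1_center, nut2_center, nut3_center, nut4_center and bowl below 0.072 m and height (world z) of nut0_center between 0.008 and 0.06 m and height (world z) of nut1_center between 0.008 and 0.06 m and height (world z) of nut2_center between 0.008 and 0.06 m and height (world z) of nut3_center between 0.008 and 0.06 m and height (world z) of nut4_center between 0.008 and 0.06 m and angle between bowl's own z axis and vertical below 0.12 rad and height (world z) of bowl below 0.01 m); the arm keeps its last pose, push and grip.
It fails at once if the salt shaker is pushed more than 40 mm or knocked over (distance of salt from where it was at the start of the episode above 0.04 m or angle between salt's own z axis and vertical above 0.6 rad).
It fails at once if the spice jar is pushed more than 40 mm or knocked over (distance of spice from where it was at the start of the episode above 0.04 m or angle between spice's own z axis and vertical above 0.6 rad).
It fails at once if the espresso cup is pushed more than 40 mm or knocked over (distance of cup from where it was at the start of the episode above 0.04 m or angle between cup's own z axis and vertical above 0.6 rad).
It also fails if it takes over 72 s, if anything falls off the work surface, if the arm or the gripper's body presses on something with over 40 N, if the wrist force passes 120 N, or if a joint passes its speed limit or range.

## Working session

There is one attempt and no reset: what is moved stays moved. The work goes in short steps, Python scripts to look and compute and a tool call to move; the robot and the scene stay as the last step left them, time stands still between calls to the robot, and variables do not carry over. Pictures are saved under pics/ and viewed, at most 10 in all, crops included, and the job is handed in when it is done.

Besides the shell and the picture viewer there is one more tool, called after "Emit:" as a command line: name --pt "numbers of a row" for each row, then --argument value for the rest. drive_tool: Moves the arm, as the interface text tells. Shifts and turns lie within -1 to 1; 1 stands for 20 cm of shift or 1.5 rad of turn. Its arguments: {"type":"object","properties":{"increments":{"type":"array","items":{"type":"array","items":{"type":"number"}}}},"required":["increments"]}

```bash
ls; mkdir -p pics; python3 - <<'E'
from cell import arm
import cv2,pickle
print(arm.sense(), arm.grip_depth)
for n in("side","top","wrist"):
    im=arm.get_image(n); pickle.dump(im,open(f"pics/{n}0.pkl","wb"))
    cv2.imwrite(f"pics/{n}0.png",im["pixels"]); print(n,im["fx"],im["cx"],im["cy"],[k for k in im],im["pose"].round(3).tolist())
E
```

```text
pics
{'t': 0.0, 'qpos': array([-7.04394857e+01,  7.51362439e+00,  8.53295846e+01, -2.35482376e-04,
        8.72635803e+01, -4.89353503e+00]), 'joint_velocities': array([ 0.05620345,  0.12153653,  0.02253135, -0.03683834,  0.04907841,
       -0.05941671]), 'joint_efforts': array([-3.11922922e-04, -5.59834886e+01, -4.91768146e+01,  7.68042658e-02,
        3.57378926e-02, -1.40952166e-04]), 'tcp_pos': array([ 0.24819564, -0.54561585,  0.21760002]), 'orientation': array([-1.79893580e+02, -8.87526343e-03,  2.44540525e+01]), 'force': array([-0.04551879, -0.16886475,  0.33299412]), 'moment': array([-0.04596337,  0.02192962, -0.02637447]), 'grip_force': 0.0, 'opening': 1.001678329113174} 0.0188
side 372.87684308435746 319.77998951737663 203.95879406408446 ['pixels', 'fx', 'fy', 'cx', 'cy', 'pose'] [[-0.961, 0.157, -0.226, 0.129], [-0.275, -0.6, 0.751, 0.96], [-0.017, 0.784, 0.62, 0.909], [0.0, 0.0, 0.0, 1.0]]
top 444.0860650270762 319.97887982772323 203.2786191185086 ['pixels', 'fx', 'fy', 'cx', 'cy', 'pose'] [[0.013, 0.998, -0.059, 0.343], [-1.0, 0.012, -0.011, 0.028], [-0.01, 0.059, 0.998, 1.599], [0.0, 0.0, 0.0, 1.0]]
wrist 358.6492475846662 317.41952196009106 205.7428250616869 ['pixels', 'fx', 'fy', 'cx', 'cy', 'pose'] [[0.414, 0.87, 0.268, 0.325], [-0.91, 0.396, 0.121, -0.512], [-0.001, -0.294, 0.956, 0.383], [0.0, 0.0, 0.0, 1.0]]
```

View pics/top0.png

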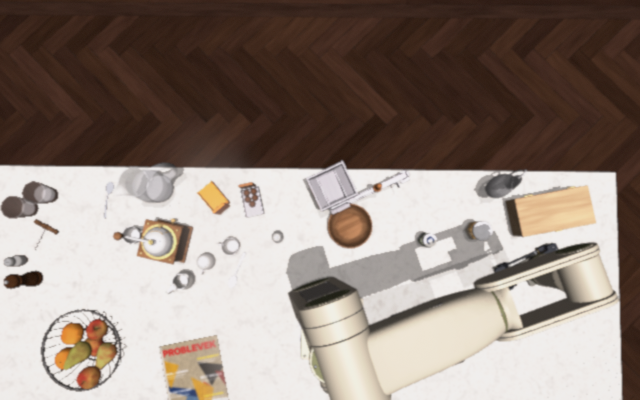

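View pics/side0.png

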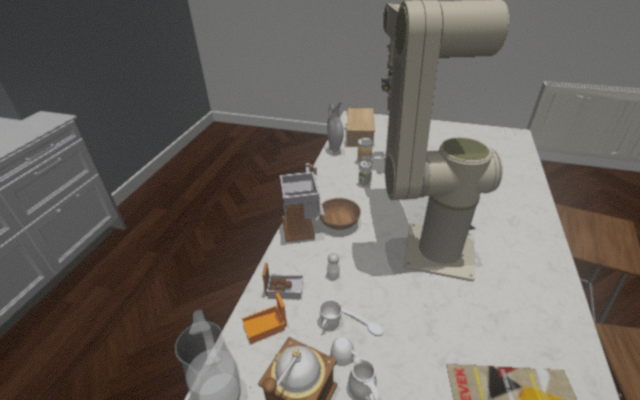

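```bash
cat > h.py <<'E'
import numpy as np,pickle,cv2
def ray(im,u,v):
    d=np.array([(u-im["cx"])/im["fx"],-(v-im["cy"])/im["fy"],-1.]); T=im["pose"]
    return T[:3,3],T[:3,:3]@d
def onz(im,u,v,z):
    o,d=ray(im,u,v); return o+d*(z-o[2])/d[2]
def two(a,b):
    (o,d),(p,e)=ray(*a),ray(*b); s=np.linalg.lstsq(np.c_[d,-e],p-o,rcond=None)[0]
    A,B=o+s[0]*d,p+s[1]*e; return (A+B)/2,np.linalg.norm(A-B)
def proj(im,p):
    T=im["pose"]; q=T[:3,:3].T@(np.array(p)-T[:3,3]); return im["cx"]+im["fx"]*q[0]/-q[2], im["cy"]+im["fy"]*q[1]/q[2]
def ld(n): return pickle.load(open(f"pics/{n}.pkl","rb"))
def crop(im,u0,v0,w,h,s,name):
    cv2.imwrite("pics/"+name,cv2.resize(im["pixels"][v0:v0+h,u0:u0+w],None,fx=s,fy=s,interpolation=cv2.INTER_CUBIC))
E
python3 - <<'E'
from h import *
t=ld("top0"); s=ld("side0")
a=cv2.resize(t["pixels"][150:262,200:420],None,fx=3.6,fy=3.6,interpolation=2)[:, :792]
crop(t,200,155,200,100,4,"topc.png"); crop(s,230,150,160,165,3.6,"x.png")
b=cv2.imread("pics/x.png"); a=cv2.imread("pics/topc.png")
crop(s,230,155,160,150,4,"sidec.png")
for n,u,v,z in(("scoop",251,198,.03),("hop",330,187,.196),("bowl",349,227,.055),("railend",408,177,.097),("edge",330,168,0),("obj277",277,237,.08),("cup?",231,244,.05),("o",429,240,.09),("o2",478,231,.09)): print(n,onz(t,u,v,z).round(3))
E
```

```text
scoop [0.452 0.29  0.03 ]
hop [0.478 0.012 0.196]
bowl [ 0.353 -0.057  0.055]
railend [ 0.525 -0.254  0.097]
edge [0.566 0.01  0.   ]
obj277 [0.316 0.189 0.08 ]
cup? [0.289 0.352 0.05 ]
o [ 0.313 -0.326  0.09 ]
o2 [ 0.345 -0.491  0.09 ]
```

View pics/topc.png

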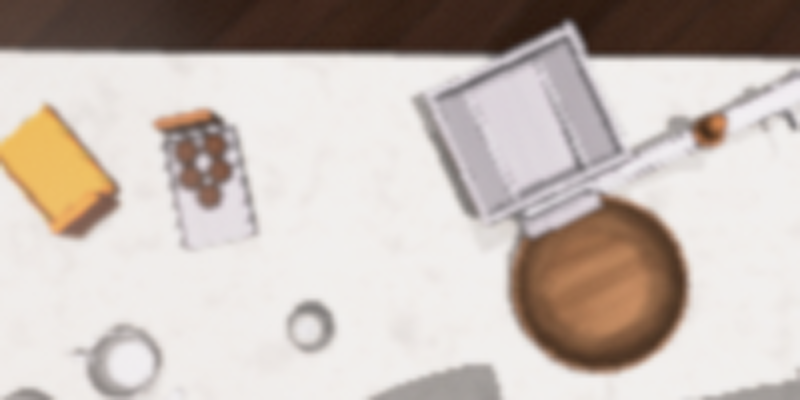

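View pics/sidec.png

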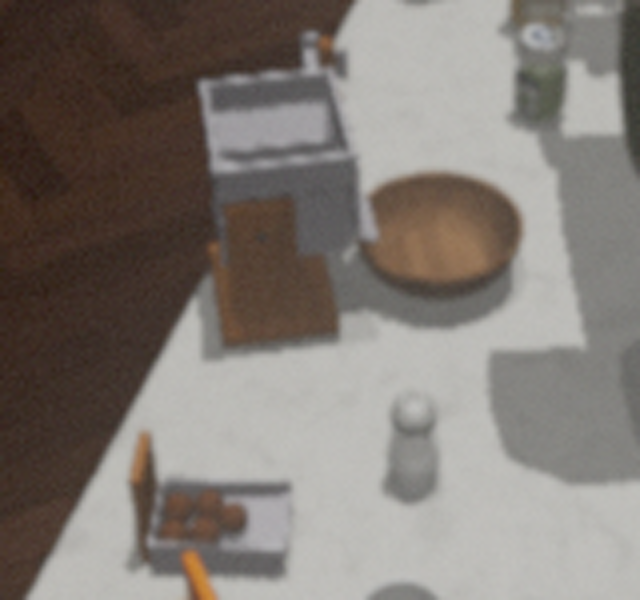

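```bash
python3 - <<'E'
from h import *
t=ld("top0"); s=ld("side0")
f=lambda u,v,z: onz(t,200+(u-1.5)/4,155+(v-1.5)/4,z)
P=lambda a,b:print(a,np.round(b,4))
g1,g2=f(156,124,.095),f(214,114,.095); P("grip",[g1,g2]); P("mid",(g1+g2)/2)
m1,m2=f(185,249,.036),f(258,233,.036); P("mouth",(m1+m2)/2); d=((m1+m2)-(g1+g2))[:2]; P("scoop len,yaw",(np.hypot(*d)/2,np.degrees(np.arctan2(d[1],d[0]))))
C=[f(*c,.196) for c in((417,97),(484,222),(628,160),(570,25))]; P("hop",C); P("c",sum(C)/4)
e=C[2]-C[1]; P("yaw",np.degrees(np.arctan2(-e[0],e[1]))+180); e=C[0]-C[1];P("yawx",np.degrees(np.arctan2(e[1],e[0])))
P("post",f(709,128,.18)); P("fin",f(790,118,.118))
q=lambda u,v:(s,230+(u-1.5)/4,155+(v-1.5)/4); r=lambda u,v:(t,200+(u-1.5)/4,155+(v-1.5)/4)
P("hopnear",two(r(484,222),q(355,155))[0])
P("hopleft",two(r(417,97),q(215,168))[0])
P("grip two", two(r(185,119),q(143,434)))
P("bowl", f(600,283,.05))
E
```

```text
grip [[0.4888 0.3218 0.095 ]
 [0.4979 0.2726 0.095 ]]
mid [0.4933 0.2972 0.095 ]
mouth [0.3917 0.2731 0.036 ]
scoop len,yaw [ 1.045000e-01 -1.666529e+02]
hop [[ 0.503   0.095   0.196 ]
 [ 0.4043  0.0406  0.196 ]
 [ 0.4548 -0.0728  0.196 ]
 [ 0.5619 -0.0258  0.196 ]]
c [0.481  0.0093 0.196 ]
yaw 24.0294
yawx 28.9022
post [ 0.4826 -0.1385  0.18  ]
fin [ 0.4979 -0.2133  0.118 ]
hopnear [0.4068 0.0412 0.1939]
hopleft [0.505  0.0956 0.2018]Traceback (most recent call last):
  File "<stdin>", line 13, in <module>
  File "<stdin>", line 4, in <lambda>
    return _wrapfunc(a, 'round', decimals=decimals, out=out)
    return _wrapit(obj, method, *args, **kwds)
    conv = _array_converter(obj)
ValueError: setting an array element with a sequence. The requested array has an inhomogeneous shape after 1 dimensions. The detected shape was (2,) + inhomogeneous part.
```

Emit:
drive_tool --pt "1 0 0 0.3 0" --pt "1 0 0.1 0.65 0" --pt "1 0.2 0.4 0.65 -0.08" --pt "1 0.4 0.7 0.65 -0.145" --pt "1 0.6 1 0.65 -0.145" --pt "1 0.6 1 0.65 -0.145"

```text
t: 0.9
tcp_pos: [0.3697, -0.3437, 0.3488]
orientation: [-180.0, -0.0, 12.1]
force: [0.9, -1.1, -0.4]
opening: 1.0
grip_force: 0.0
```

Emit:
drive_tool --pt "1 0.1 0.3 0 0" --pt "1 0.2 0.6 0 0" --pt "1 0.3 1 0 0" --pt "1 0.3 1 0 0"

```text
t: 1.4
tcp_pos: [0.4288, -0.1431, 0.3487]
orientation: [-180.0, -0.0, 12.2]
force: [0.2, -0.6, 0.9]
opening: 1.001
grip_force: 0.0
```

Emit:
drive_tool --pt "1 0.1 0.3 0 0" --pt "1 0.15 0.6 0 0" --pt "1 0.2 1 0 0" --pt "1 0.2 1 0 0"

```text
t: 1.9
tcp_pos: [0.4681, 0.0572, 0.3483]
orientation: [-180.0, 0.0, 12.2]
force: [0.7, -0.6, 0.5]
opening: 1.0
grip_force: 0.0
```

Emit:
drive_tool --pt "1 0.04 0.3 0 0" --pt "1 0.08 0.6 0 0" --pt "1 0.12 1 0 0" --pt "1 0.12 1 0 0" --pt "1 0.12 1 0 0"

```text
t: 2.52
tcp_pos: [0.4921, 0.2544, 0.348]
orientation: [180.0, 0.1, 12.1]
force: [-0.4, -0.2, 0.4]
opening: 0.999
grip_force: 0.0
```

Emit:
drive_tool --pt "1 0 0.21 -0.3 0" --pt "1 0 0.21 -0.4 0" --pt "1 0 0.21 -0.4 0"

```text
t: 2.9
tcp_pos: [0.4912, 0.2937, 0.2658]
orientation: [179.9, 0.3, 11.9]
force: [0.1, -0.1, 0.4]
opening: 1.0
grip_force: 0.0
```

```bash
python3 - <<'E'
from cell import arm
from h import *
for n in("wrist","side"):
    im=arm.get_image(n); pickle.dump(im,open(f"pics/{n}1.pkl","wb"))
a=ld("wrist1"); s=ld("side1")
x=a["pixels"]; y=cv2.resize(s["pixels"][240:320,230:330],None,fx=3,fy=3)
x=np.hstack([x[:, :560],np.zeros((400,240,3),np.uint8)]); x[:240,560:800]=y[:,:240]
cv2.imwrite("pics/w1.png",x); print(arm.sense()["tcp_pos"],proj(a,[.4933,.2972,.095]))
E
```

```text
[0.49304145 0.29440849 0.27001626] (np.float64(313.1442864045722), np.float64(182.1853741609674))
```

View pics/w1.png

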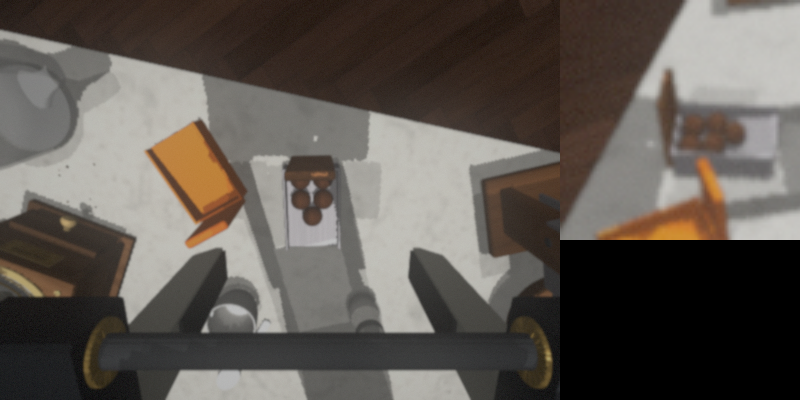

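Emit:
drive_tool --pt "1 0 0.015 -0.3 0" --pt "1 0 0.015 -0.6 0" --pt "1 0 0.015 -0.8 0" --pt "1 0 0.015 -0.97 0" --pt "1 0 0.015 -0.97 0" --pt "0.56 0 0.015 -0.97 0" --pt "0.56 0 0.015 -0.97 0" --pt "0.56 0 0.015 -0.97 0"

```text
t: 4.0
tcp_pos: [0.4935, 0.2993, 0.0765]
orientation: [-180.0, -0.2, 12.0]
force: [0.2, -0.0, 0.2]
opening: 0.727
grip_force: 0.0
```

Emit:
drive_tool --pt "0.53 0 0 0 0" --pt "0.53 0 0 0 0" --pt "0.53 0 0 0 0" --pt "0.53 0 0 0 0"

```text
t: 4.5
tcp_pos: [0.4925, 0.2991, 0.0749]
orientation: [-180.0, -0.0, 12.0]
force: [-0.2, 1.4, 1.6]
opening: 0.538
grip_force: 13.2
```

Emit:
drive_tool --pt "0.53 0 0 0 0" --pt "0.53 0 0 0 0" --pt "0.53 0 0 0 0" --pt "0.53 0 0 0 0"

```text
t: 5.0
tcp_pos: [0.4926, 0.299, 0.0749]
orientation: [-180.0, -0.0, 12.0]
force: [-0.0, 3.8, 2.6]
opening: 0.537
grip_force: 13.1
```

Emit:
drive_tool --pt "0.4 0 0 0 0" --pt "0.4 0 0 0 0" --pt "0.4 0 0 0 0"

```text
t: 5.38
tcp_pos: [0.4926, 0.299, 0.0749]
orientation: [-180.0, -0.0, 12.0]
force: [0.1, 3.8, 4.0]
opening: 0.535
grip_force: 30.0
```

Emit:
drive_tool --pt "0.4 0 0 0.02 0" --pt "0.4 0 0 0.05 0" --pt "0.4 0 0 0.05 0" --pt "0.4 0 0 0.05 0"

```text
t: 5.88
tcp_pos: [0.4923, 0.2986, 0.0844]
orientation: [180.0, 0.0, 12.0]
force: [0.1, -0.2, -2.4]
opening: 0.537
grip_force: 30.0
```

```bash
cat > look.py <<'E'
import sys
from cell import arm
from h import *
# usage: look.py tag  u0 v0 w h (side crop)
tag=sys.argv[1]; u,v,w,h=map(int,sys.argv[2:6]); n=sys.argv[6] if len(sys.argv)>6 else "side"
im=arm.get_image(n); pickle.dump(im,open(f"pics/{tag}.pkl","wb")); crop(im,u,v,w,h,4,tag+".png")
s=arm.sense(); print(s["t"],s["tcp_pos"],s["force"],s["opening"],s["grip_force"])
E
python3 look.py s2 240 250 100 70
```

```text
5.925 [0.49219395 0.29862403 0.08435357] [-0.41219896 -0.07398108 -2.51819939] 0.5331040014627769 29.99906748533249
```

View pics/s2.png

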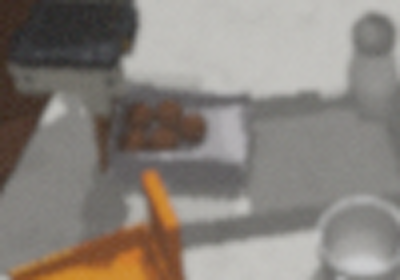

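Emit:
drive_tool --pt "0.4 0 0 0.05 0" --pt "0.4 0 0 0.15 0" --pt "0.4 0 0 0.28 0" --pt "0.4 0 0 0.42 0" --pt "0.4 0 0 0.57 0" --pt "0.4 0 0 0.72 0" --pt "0.4 0 0 0.85 0" --pt "0.4 0 0 0.95 0" --pt "0.4 0 0 1 0" --pt "0.4 0 0 1 0"

```text
t: 7.18
tcp_pos: [0.4926, 0.2989, 0.2853]
orientation: [-180.0, -0.1, 12.0]
force: [0.3, 1.4, -2.4]
opening: 0.532
grip_force: 30.0
```

Emit:
drive_tool --pt "0.4 0 0 0.05 0.03" --pt "0.4 -0.01 -0.03 0.05 0.08" --pt "0.4 -0.02 -0.06 0.05 0.14" --pt "0.4 -0.03 -0.1 0.05 0.21" --pt "0.4 -0.04 -0.15 0.05 0.28" --pt "0.4 -0.05 -0.2 0.05 0.35" --pt "0.4 -0.06 -0.25 0.05 0.42" --pt "0.4 -0.07 -0.3 0.05 0.49" --pt "0.4 -0.08 -0.35 0.05 0.56" --pt "0.4 -0.09 -0.4 0.05 0.62"

```text
t: 8.43
tcp_pos: [0.4737, 0.2183, 0.293]
orientation: [-179.9, 0.1, 65.5]
force: [0.9, -0.5, -2.2]
opening: 0.534
grip_force: 30.0
```

Emit:
drive_tool --pt "0.4 -0.01 -0.05 0 0.06" --pt "0.4 -0.02 -0.12 0 0.13" --pt "0.4 -0.03 -0.2 0 0.2" --pt "0.4 -0.04 -0.29 0 0.27" --pt "0.4 -0.05 -0.38 0 0.34" --pt "0.4 -0.06 -0.47 0 0.41" --pt "0.4 -0.07 -0.56 0 0.48" --pt "0.4 -0.08 -0.65 0 0.54" --pt "0.4 -0.09 -0.7 0 0.59" --pt "0.4 -0.095 -0.72 0 0.59"

```text
t: 9.68
tcp_pos: [0.4548, 0.0744, 0.2933]
orientation: [-179.9, -0.0, 115.9]
force: [0.1, 0.5, -2.0]
opening: 0.537
grip_force: 30.0
```

Emit:
drive_tool --pt "0.4 0 -0.02 0 0" --pt "0.4 0 -0.04 0 0" --pt "0.4 0 -0.06 0 0" --pt "0.4 0 -0.06 0 0" --pt "0.4 0 -0.06 0 0"

```text
t: 10.3
tcp_pos: [0.4554, 0.0629, 0.2947]
orientation: [180.0, -0.0, 116.0]
force: [0.2, -0.1, -2.8]
opening: 0.533
grip_force: 30.0
```

```bash
python3 - <<'E'
from cell import arm
from h import *
s=arm.get_image("side"); t=arm.get_image("top"); pickle.dump(s,open("pics/s3.pkl","wb")); pickle.dump(t,open("pics/t3.pkl","wb"))
A=cv2.resize(s["pixels"][130:260,250:350],None,fx=4,fy=4); B=cv2.resize(t["pixels"][150:280,270:370],None,fx=4,fy=4)
cv2.imwrite("pics/c3.png",np.hstack([A,B])); z=arm.sense(); print(z["tcp_pos"],z["orientation"],z["force"],z["qpos"])
E
```

```text
[0.45542241 0.06292682 0.29467434] [ 1.79994975e+02 -2.23727917e-04  1.15986771e+02] [ 1.06190176  0.65557984 -2.7918667 ] [ 1.47098381e+00 -1.57128305e+01  9.94925544e+01  2.30228298e-03
  9.62157968e+01 -2.45155382e+01]
```

View pics/c3.png

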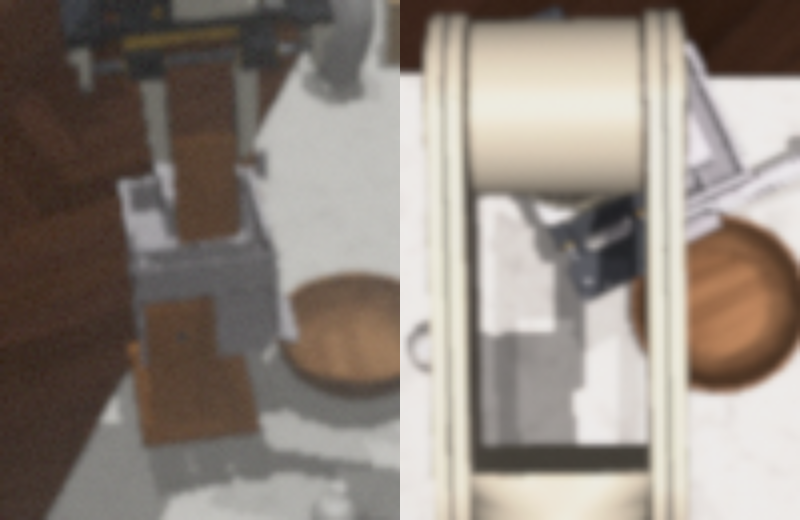

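Emit:
drive_tool --pt "0.53 0 0 0 0" --pt "0.532 0 0 0 0" --pt "0.532 0 0 0 0" --pt "0.532 0 0 0 0" --pt "0.532 0 0 0 0"

```text
t: 11.02
tcp_pos: [0.4554, 0.0628, 0.2946]
orientation: [180.0, -0.0, 116.0]
force: [-0.4, 0.6, -2.9]
opening: 0.536
grip_force: 9.8
```

Emit:
drive_tool --pt "0.534 0 0 0 0" --pt "0.534 0 0 0 0" --pt "0.534 0 0 0 0" --pt "0.534 0 0 0 0"

```text
t: 11.52
tcp_pos: [0.4554, 0.0628, 0.2946]
orientation: [-180.0, 0.0, 116.0]
force: [0.1, -0.3, -1.7]
opening: 0.539
grip_force: 6.3
```

```bash
python3 - <<'E'
from cell import arm
from h import *
s=arm.get_image("side"); a=ld("s3")
d=cv2.absdiff(s["pixels"],a["pixels"])[130:260,250:350].max(2); print((d>40).sum()); z=arm.sense(); print(z["tcp_pos"],z["force"],z["moment"],z["grip_force"])
E
```

```text
9
[0.45539159 0.06283137 0.29462737] [-0.89735365 -0.43658388 -2.21736102] [ 0.02578945 -0.12021427  0.00655329] 6.333668902516365
```

Not slipped yet; loosen further.

Emit:
drive_tool --pt "0.5355 0 0 0 0" --pt "0.5355 0 0 0 0" --pt "0.5355 0 0 0 0" --pt "0.5355 0 0 0 0"

```text
t: 12.08
tcp_pos: [0.4554, 0.0628, 0.2946]
orientation: [-180.0, -0.0, 116.0]
force: [-0.1, -1.1, -1.9]
opening: 0.539
grip_force: 3.7
```

```bash
cat > d.py <<'E'
from cell import arm
from h import *
s=arm.get_image("side"); a=ld("s3")
d=cv2.absdiff(s["pixels"],a["pixels"])[130:260,250:350].max(2); print((d>40).sum()); z=arm.sense(); print(z["tcp_pos"],z["force"],z["moment"],z["grip_force"])
cv2.imwrite("pics/d.png",cv2.resize(s["pixels"][130:260,250:350],None,fx=4,fy=4))
E
python3 d.py
```

```text
63
[0.45543094 0.06283148 0.29468543] [-0.65730423 -0.26271818 -2.05659268] [ 0.0603583  -0.09964968 -0.00265641] 3.7221064791083336
```

Emit:
drive_tool --pt "0.5362 0 0 0 0" --pt "0.5362 0 0 0 0" --pt "0.5362 0 0 0 0" --pt "0.5362 0 0 0 0"

```text
t: 12.62
tcp_pos: [0.4554, 0.0628, 0.2947]
orientation: [180.0, 0.0, 116.0]
force: [-0.1, -0.5, -1.7]
opening: 0.538
grip_force: 2.6
```

```bash
python3 d.py
```

```text
67
[0.45541011 0.06280322 0.29464933] [-1.05025371 -0.05100296 -0.95420986] [-0.02867763 -0.0948678  -0.01393445] 2.553037740290165
```

Emit:
drive_tool --pt "0.5362 0 0 -0.03 0" --pt "0.5362 0 0 -0.05 0" --pt "0.5366 0 0 -0.05 0" --pt "0.5366 0 0 -0.05 0" --pt "0.5366 0 0 -0.05 0"

```text
t: 13.3
tcp_pos: [0.4554, 0.0628, 0.2847]
orientation: [180.0, 0.0, 116.0]
force: [-0.1, 0.2, -2.1]
opening: 0.539
grip_force: 1.9
```

```bash
cat >> d.py <<'E'
for im in(a,s):
    p=im["pixels"][140:195,288:312].astype(int); m=(p[...,2]-p[...,0]>15)
    ys,xs=np.where(m); print(m.sum(),ys.min()+140,ys.max()+140,xs.min()+288,xs.max()+288, [int(r) for r in m.sum(1)])
E
python3 d.py
```

```text
230
[0.45544313 0.06283179 0.28473144] [ 0.16524674  0.51726787 -2.31128243] [ 0.01797982 -0.16659798 -0.02494132] 1.9206487387418747
756 140 190 288 311 [20, 18, 9, 0, 1, 2, 11, 16, 16, 17, 17, 17, 16, 16, 16, 16, 16, 16, 16, 16, 16, 15, 16, 17, 17, 18, 17, 16, 17, 19, 19, 16, 15, 15, 15, 15, 15, 16, 16, 16, 15, 16, 16, 16, 16, 16, 16, 16, 15, 11, 5, 0, 0, 0, 0]
846 140 194 288 311 [12, 22, 21, 21, 21, 15, 3, 0, 1, 7, 16, 16, 16, 16, 16, 16, 16, 16, 16, 16, 16, 15, 15, 13, 13, 13, 17, 18, 18, 17, 17, 17, 17, 17, 17, 16, 17, 16, 16, 16, 16, 16, 15, 16, 16, 16, 16, 16, 16, 16, 16, 16, 17, 17, 17]
```

Emit:
drive_tool --pt "0.537 0 0 0 0" --pt "0.537 0 0 0 0" --pt "0.537 0 0 0 0"

```text
t: 13.72
tcp_pos: [0.4554, 0.0628, 0.2847]
orientation: [180.0, 0.0, 116.0]
force: [-0.6, 0.2, -1.8]
opening: 0.538
grip_force: 1.2
```

```bash
python3 d.py
```

```text
243
[0.4554026  0.06283522 0.2846414 ] [-0.10389655  0.60070592 -0.86804685] [-0.0695553  -0.1451403   0.03344665] 1.2152139097452164
756 140 190 288 311 [20, 18, 9, 0, 1, 2, 11, 16, 16, 17, 17, 17, 16, 16, 16, 16, 16, 16, 16, 16, 16, 15, 16, 17, 17, 18, 17, 16, 17, 19, 19, 16, 15, 15, 15, 15, 15, 16, 16, 16, 15, 16, 16, 16, 16, 16, 16, 16, 15, 11, 5, 0, 0, 0, 0]
838 140 194 288 311 [12, 19, 21, 21, 22, 16, 2, 0, 0, 7, 15, 16, 16, 16, 16, 16, 16, 16, 16, 16, 15, 16, 13, 13, 13, 12, 17, 17, 17, 17, 17, 17, 17, 17, 17, 16, 17, 17, 16, 16, 16, 16, 15, 16, 16, 16, 16, 16, 16, 16, 16, 16, 17, 17, 17]
```

View pics/d.png

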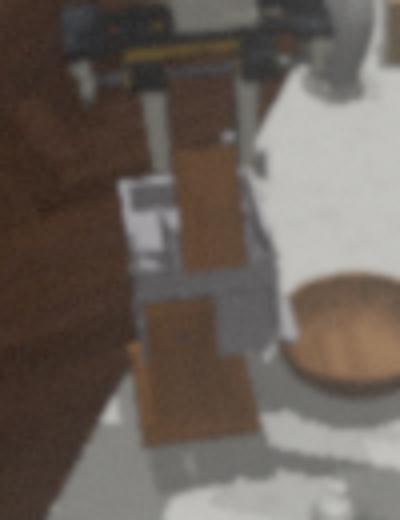

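Emit:
drive_tool --pt "0.5375 0 0 0 0" --pt "0.5375 0 0 0 0" --pt "0.5375 0 0 0 0" --pt "0.5375 0 0 0 0"

```text
t: 14.28
tcp_pos: [0.4554, 0.0628, 0.2848]
orientation: [180.0, 0.0, 116.0]
force: [-0.0, -0.3, 0.2]
opening: 0.536
grip_force: 0.4
```

```bash
cat >> d.py <<'E'
g=s["pixels"][140:215,285:315].astype(int); m=(g[...,2]-g[...,0]>15)&(np.abs(g[...,2]-g[...,1])>8)
print("profile",[int(r) for r in m[:,10:22].sum(1)], [int(v) for v in s["pixels"][140:215,300].mean(1)])
E
python3 d.py
```

```text
247
[0.4554234  0.06282666 0.28473114] [-0.08384732  0.30032764  0.23450319] [-0.07079123 -0.08132612 -0.03290392] 0.4071858851239085
756 140 190 288 311 [20, 18, 9, 0, 1, 2, 11, 16, 16, 17, 17, 17, 16, 16, 16, 16, 16, 16, 16, 16, 16, 15, 16, 17, 17, 18, 17, 16, 17, 19, 19, 16, 15, 15, 15, 15, 15, 16, 16, 16, 15, 16, 16, 16, 16, 16, 16, 16, 15, 11, 5, 0, 0, 0, 0]
839 140 194 288 311 [11, 22, 21, 21, 22, 14, 2, 0, 0, 9, 16, 16, 16, 16, 16, 16, 16, 16, 16, 16, 15, 16, 14, 13, 12, 13, 14, 16, 17, 17, 17, 17, 17, 17, 17, 17, 17, 17, 17, 16, 16, 16, 16, 15, 16, 16, 16, 16, 16, 16, 16, 16, 16, 17, 17]
profile [4, 12, 12, 12, 12, 8, 0, 0, 0, 7, 12, 12, 12, 12, 12, 12, 12, 12, 12, 12, 12, 12, 12, 10, 10, 10, 10, 12, 12, 12, 12, 12, 12, 12, 12, 12, 12, 12, 12, 12, 12, 12, 12, 12, 12, 12, 12, 12, 12, 12, 12, 12, 12, 12, 12, 12, 12, 11, 6, 0, 0, 0, 0, 0, 4, 9, 9, 9, 9, 9, 9, 9, 9, 9, 9] [60, 74, 70, 59, 54, 64, 67, 68, 62, 58, 59, 59, 61, 57, 62, 61, 60, 63, 59, 61, 59, 59, 63, 63, 59, 55, 58, 64, 71, 75, 73, 74, 73, 73, 73, 73, 74, 71, 75, 74, 73, 75, 68, 74, 71, 70, 74, 72, 75, 74, 74, 66, 75, 74, 72, 71, 75, 74, 83, 88, 93, 90, 91, 76, 71, 67, 67, 70, 64, 68, 61, 61, 65, 61, 65]
```

Emit:
drive_tool --pt "0.5 0 0 0 0" --pt "0.5 0 0 0 0" --pt "0.5 0 0 0.04 0" --pt "0.5 0 0 0.1 0" --pt "0.5 0 0 0.1 0" --pt "0.5366 0 0 0.1 0" --pt "0.5366 0 0 0.1 0" --pt "0.537 0 0 0.1 0" --pt "0.537 0 0 0.1 0"

```text
t: 15.45
tcp_pos: [0.4553, 0.0628, 0.3044]
orientation: [-180.0, -0.0, 116.0]
force: [-0.9, -0.3, -1.9]
opening: 0.535
grip_force: 1.2
```

```bash
python3 d.py|tail -1; python3 - <<'E'
from cell import arm; s=arm.sense(); print(s["force"],s["grip_force"],s["moment"])
E
```

```text
profile [0, 0, 0, 8, 11, 12, 12, 12, 12, 12, 12, 12, 12, 12, 12, 12, 12, 12, 12, 12, 12, 12, 12, 12, 12, 12, 12, 12, 12, 12, 12, 12, 12, 12, 12, 12, 12, 12, 12, 12, 12, 12, 12, 12, 12, 12, 12, 12, 12, 12, 12, 12, 12, 5, 0, 0, 0, 0, 0, 0, 0, 0, 0, 0, 6, 8, 9, 9, 9, 9, 9, 9, 9, 9, 9] [62, 70, 62, 53, 54, 59, 62, 60, 57, 60, 60, 57, 58, 59, 55, 62, 63, 63, 57, 62, 56, 59, 67, 73, 74, 76, 72, 75, 74, 74, 78, 76, 74, 74, 73, 70, 71, 72, 73, 74, 73, 70, 74, 75, 74, 72, 74, 76, 77, 73, 74, 72, 75, 89, 93, 100, 93, 94, 93, 92, 93, 93, 87, 79, 71, 72, 70, 68, 65, 64, 62, 63, 64, 62, 65]
[-0.65291773 -0.1917127  -1.48010529] 1.1953548341989517 [-0.04122082 -0.13058201 -0.02143526]
```

Emit:
drive_tool --pt "0.5373 0 0 0 0" --pt "0.5373 0 0 0 0" --pt "0.5373 0 0 0.02 0" --pt "0.5373 0 0 0 0" --pt "0.5 0 0 0 0" --pt "0.5 0 0 0 0"

```text
t: 16.25
tcp_pos: [0.4553, 0.0628, 0.3045]
orientation: [-180.0, -0.0, 116.0]
force: [0.6, -0.6, 0.0]
opening: 0.501
grip_force: 0.0
```

```bash
python3 d.py|tail -1|cut -d']' -f2; python3 - <<'E'
from cell import arm; s=arm.sense(); print(s["force"],s["grip_force"],s["moment"])
E
```

```text
[65, 71, 64, 58, 52, 60, 58, 62, 58, 64, 61, 54, 57, 62, 60, 65, 64, 59, 59, 60, 60, 60, 63, 62, 59, 55, 58, 56, 57, 54, 54, 59, 88, 133, 134, 108, 93, 93, 91, 96, 111, 138, 159, 164, 164, 162, 164, 164, 165, 166, 169, 148, 113, 92, 96, 100, 95, 92, 92, 91, 92, 91, 88, 82, 74, 70, 69, 68, 64, 67, 63, 65, 65, 63, 67
[ 0.09184638 -0.30076004  0.94200173] 0.0 [-0.02008742 -0.08050068  0.00547845]
```

```bash
python3 - <<'E'
from cell import arm
from h import *
s=arm.get_image("side"); t=arm.get_image("top"); w=arm.get_image("wrist")
for n,i in zip("stw",(s,t,w)): pickle.dump(i,open(f"pics/{n}5.pkl","wb"))
A=cv2.resize(s["pixels"][140:280,250:350],None,fx=4,fy=4)
B=cv2.resize(w["pixels"],(400,250)); C=cv2.resize(t["pixels"][150:270,270:410],None,fx=2.85,fy=2.58)[:310,:400]
R=np.zeros((560,400,3),np.uint8); R[:250]=B; R[250:250+C.shape[0],:C.shape[1]]=C
cv2.imwrite("pics/c5.png",np.hstack([A,R]))
E
```

```text
(no output)
```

View pics/c5.png

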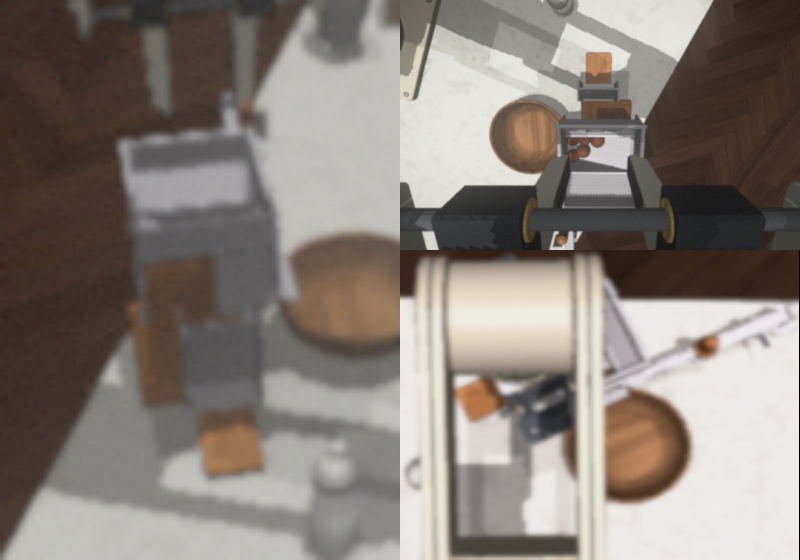

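```bash
python3 - <<'E'
from h import *
s=ld("s5"); w=ld("w5")
q=lambda u,v:(s,250+(u-1.5)/4,140+(v-1.5)/4); r=lambda u,v:(w,(u-400)/.625,v/.625)
f=lambda u,v,z: onz(*q(u,v),z).round(4)
print("plate end",f(204,474,.01),f(264,468,.01)); print("plate root",f(198,415,.01),f(262,408,.01))
print("mouth top",f(180,325,.11),f(262,318,.11)); print("wrist plate end",onz(*r(587,52),.01),onz(*r(611,52),.01))
print("wrist mouth near plate",onz(*r(579,85),.11).round(3),onz(*r(618,85),.11).round(3),"base side",onz(*r(578,99),.11).round(3),onz(*r(619,99),.11).round(3))
print("2v plate L/R",two(q(204,474),r(611,52))[0].round(3),two(q(264,468),r(587,52))[0].round(3))
print("foot edge",f(145,404,0.0),f(133,310,.02)); print("salt",f(335,455,.09))
p=w["pixels"]; h=cv2.cvtColor(p,cv2.COLOR_BGR2HSV); print([ (u,v,h[v,u].tolist()) for u,v in((285,240),(310,225),(298,240))])
cv2.imwrite("pics/nuts.png",cv2.resize(p[190:290,240:400],None,fx=5,fy=5,interpolation=2))
E
```

```text
plate end [0.4388 0.1626 0.01  ] [0.393  0.1433 0.01  ]
plate root [0.4654 0.0983 0.01  ] [0.4147 0.0759 0.01  ]
mouth top [0.4755 0.0983 0.11  ] [0.413  0.0728 0.11  ]
wrist plate end [0.39471921 0.13912158 0.01      ] [0.43666361 0.15955784 0.01      ]
wrist mouth near plate [0.41  0.088 0.11 ] [0.466 0.115 0.11 ] base side [0.418 0.067 0.11 ] [0.477 0.096 0.11 ]
2v plate L/R [0.438 0.16  0.008] [0.394 0.139 0.005]
foot edge [0.5184 0.0876 0.    ] [ 0.5633 -0.0076  0.02  ]
salt [0.3214 0.1891 0.09  ]
[(285, 240, [11, 115, 104]), (310, 225, [10, 114, 121]), (298, 240, [11, 110, 109])]
```

Emit:
drive_tool --pt "1 -0.05 0.1 0 -0.01" --pt "1 -0.12 0.3 0 -0.023" --pt "1 -0.18 0.41 0 -0.023" --pt "1 -0.18 0.41 -0.2 -0.023" --pt "1 -0.18 0.41 -0.5 -0.023" --pt "1 -0.18 0.41 -0.5 -0.023" --pt "1 -0.18 0.41 -0.5 -0.023"

```text
t: 17.32
tcp_pos: [0.4204, 0.145, 0.207]
orientation: [179.9, 0.0, 114.0]
force: [0.2, 0.2, 1.5]
opening: 1.0
grip_force: 0.0
```

```bash
python3 - <<'E'
from cell import arm
from h import *
w=arm.get_image("wrist"); s=arm.sense(); print(s["tcp_pos"],s["orientation"])
p=w["pixels"].astype(int); h=cv2.cvtColor(w["pixels"],cv2.COLOR_BGR2HSV)
m=((h[...,0]>5)&(h[...,0]<20)&(h[...,1]>80)&(h[...,2]>60)).astype(np.uint8)
n,l,st,c=cv2.connectedComponentsWithStats(m)
for i in range(1,n):
    if st[i,4]>150: print(st[i],c[i].round(0),[k.round(3).tolist() for k in [onz(w,*c[i],.01)]], cv2.minAreaRect(np.argwhere(l==i)[:,::-1].astype(np.float32)))
print("pred",proj(w,[.416,.1515,.01]),proj(w,[.44,.087,.01]))
cv2.imwrite("pics/w6.png",w["pixels"])
E
```

```text
[0.42119036 0.14511383 0.20799462] [1.79750703e+02 5.13708128e-02 1.13992764e+02]
[ 291  172   47   58 2589] [314. 201.] [[0.429, 0.121, 0.01]] ((313.86578369140625, 200.60806274414062), (56.75937271118164, 46.07606887817383), 88.02507019042969)
[582 199  20  51 312] [593. 223.] [[0.713, 0.22, 0.01]] ((592.7884521484375, 224.55767822265625), (19.023263931274414, 49.81349563598633), 11.309932708740234)
[563 205  19  62 315] [571. 237.] [[0.702, 0.198, 0.01]] ((570.2500610351562, 235.74998474121094), (61.23544692993164, 13.859291076660156), 81.8698959350586)
[ 453  242   78   41 1269] [486. 261.] [[0.632, 0.135, 0.01]] ((491.54595947265625, 254.8951416015625), (35.50869369506836, 77.69803619384766), 68.62937927246094)
[538 249  12  37 153] [543. 267.] [[0.694, 0.154, 0.01]] ((542.3623046875, 266.9147644042969), (35.95917510986328, 8.760754585266113), 76.75948333740234)
[ 286  254   94   68 2409] [333. 288.] [[0.491, 0.036, 0.01]] ((331.7276611328125, 289.2663879394531), (67.7586441040039, 91.51797485351562), 87.35746002197266)
[124 272  51  47 560] [148. 290.] [[0.299, -0.053, 0.01]] ((145.25, 289.25), (20.50609588623047, 65.05382537841797), 45.0)
[ 201  285   55   48 1461] [227. 312.] [[0.39, -0.044, 0.01]] ((230.77162170410156, 317.1781921386719), (43.52941131591797, 53.235294342041016), 28.072484970092773)
[343 304  35  27 289] [359. 320.] [[0.536, 0.009, 0.01]] ((360.0, 317.0), (34.0, 26.0), -0.0)
[ 169  370   63   27 1204] [201. 382.] [[0.395, -0.152, 0.01]] ((200.04335021972656, 383.32037353515625), (25.587984085083008, 62.48229217529297), 88.63607025146484)
pred (np.float64(314.6704462170138), np.float64(170.10139189048118)) (np.float64(310.8458356660078), np.float64(232.53136854159828))
```

Emit:
drive_tool --pt "1 -0.01 0 -0.3 0" --pt "1 -0.01 0 -0.6 0" --pt "1 -0.01 0 -0.8 0" --pt "1 -0.01 0 -0.92 0" --pt "1 -0.01 0 -0.97 0" --pt "1 -0.01 0 -1 0" --pt "1 -0.01 0 -1 0"

```text
t: 18.25
tcp_pos: [0.4186, 0.1451, 0.0059]
orientation: [179.9, 0.0, 114.0]
force: [-0.2, -1.1, 0.3]
opening: 0.997
grip_force: 0.0
```

Emit:
drive_tool --pt "0.8 0 0 -0.015 0" --pt "0.5 0 0 -0.02 0" --pt "0.5 0 0 -0.02 0" --pt "0.5 0 0 -0.02 0" --pt "0.5 0 0 -0.02 0" --pt "0.5 0 0 -0.02 0"

```text
t: 19.0
tcp_pos: [0.4174, 0.1449, 0.0007]
orientation: [180.0, -0.0, 114.0]
force: [0.0, 1.1, 0.2]
opening: 0.532
grip_force: 30.0
```

Emit:
drive_tool --pt "0.5 0 0 0.02 0" --pt "0.5 0.08 0 0.03 0" --pt "0.5 0.18 0.05 0.03 0" --pt "0.5 0.26 0.15 0.03 0" --pt "0.5 0.3 0.25 0.03 0" --pt "0.5 0.3 0.35 0.03 0" --pt "0.5 0.3 0.35 0.03 0"

```text
t: 19.88
tcp_pos: [0.4768, 0.216, 0.0065]
orientation: [-180.0, -0.0, 114.1]
force: [0.4, -0.8, -1.6]
opening: 0.532
grip_force: 30.0
```

Emit:
drive_tool --pt "0.533 0 0 0 0" --pt "0.534 0 0 0.04 0" --pt "0.534 0 0 0.08 0" --pt "0.534 0 0 0.12 0" --pt "0.534 0 0 0.16 0" --pt "0.534 0 0 0.2 0" --pt "0.534 0 0 0.24 0" --pt "0.534 0 0 0.28 0" --pt "0.534 0 0 0.3 0" --pt "0.534 0 0 0.3 0"

```text
t: 21.12
tcp_pos: [0.4777, 0.2153, 0.0672]
orientation: [179.9, -0.0, 114.0]
force: [-2.5, 2.3, 3.6]
opening: 0.537
grip_force: 6.0
```

```bash
cat > e.py <<'E'
from cell import arm
from h import *
s=arm.get_image("side"); z=arm.sense(); print(z["tcp_pos"],z["force"],z["moment"],z["grip_force"],z["opening"])
pickle.dump(s,open("pics/e.pkl","wb")); c=proj(s,z["tcp_pos"]); print(c)
u,v=int(c[0]),int(c[1])
h=cv2.cvtColor(s["pixels"],cv2.COLOR_BGR2HSV)[v-40:v+50,u-30:u+45]
m=((h[...,0]>5)&(h[...,0]<20)&(h[...,1]>80)&(h[...,2]>40)).astype(np.uint8)
n,l,st,cc=cv2.connectedComponentsWithStats(m)
for i in range(1,n):
    if st[i,4]>60: print(st[i][:4]+[u-30,v-40,0,0],st[i,4],cv2.minAreaRect(np.argwhere(l==i)[:,::-1].astype(np.float32)))
cv2.imwrite("pics/e.png",cv2.resize(s["pixels"][v-60:v+60,u-60:u+60],None,fx=4,fy=4))
E
python3 e.py
```

```text
[0.47761198 0.21537849 0.06713561] [-2.21950131  3.19923394  3.36450772] [ 0.47083527  0.1343032  -0.04226937] 6.023888513445854 0.5367040911703881
(np.float64(282.55108702559454), np.float64(255.03812613957922))
[252 215  15   7] 73 ((7.0, 3.0), (6.0, 14.0), 90.0)
[252 243  14  30] 186 ((1.8798942565917969, 41.365657806396484), (12.02199935913086, 29.4433536529541), 27.645973205566406)
```

```bash
python3 - <<'E'
from cell import arm
from h import *
w=arm.get_image("wrist"); s=ld("e")
A=cv2.resize(s["pixels"][195:305,225:325],None,fx=4,fy=4)[:440,:400]
B=cv2.resize(w["pixels"][0:330,130:530],(400,330))
R=np.zeros((440,400,3),np.uint8); R[:330]=B
cv2.imwrite("pics/f.png",np.hstack([A,R]))
E
```

```text
(no output)
```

View pics/f.png

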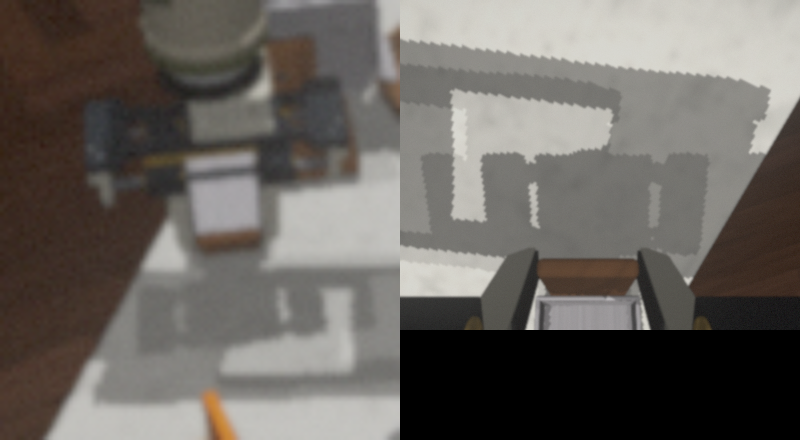

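Emit:
drive_tool --pt "0.534 0 0 0.03 0" --pt "0.534 0 0 0.06 0" --pt "0.534 0 0 0.09 0" --pt "0.534 0 0 0.1 0" --pt "0.534 0 0 0.1 0"

```text
t: 21.85
tcp_pos: [0.4774, 0.2148, 0.0868]
orientation: [180.0, 0.0, 114.0]
force: [-0.1, 0.2, -1.7]
opening: 0.539
grip_force: 5.9
```

```bash
cat >> e.py <<'E'
P=s["pixels"]
for v2 in range(v-30,v+34,2): print(v2," ".join("%d/%d"%(P[v2,x].mean(),int(P[v2,x,2])-int(P[v2,x,0])) for x in (u-6,u,u+4)))
E
python3 e.py
```

```text
[0.47740035 0.21484207 0.08661018] [ 0.09909469  0.95479034 -1.21381639] [ 0.02684577 -0.13849604  0.02747534] 5.860643461346626 0.532220090172508
(np.float64(282.1756699749643), np.float64(250.50502029129484))
[252 210  16   7] 75 ((7.5, 3.0), (15.0, 6.0), 0.0)
[295 230  19  10] 78 ((51.911773681640625, 25.14706039428711), (6.5484619140625, 18.675243377685547), 75.96376037597656)
[252 238  14  35] 262 ((6.5, 45.0), (34.0, 13.0), 90.0)
[274 249  17  21] 282 ((30.084619522094727, 49.17692565917969), (20.71380043029785, 14.263994216918945), 82.87498474121094)
220 109/8 110/8 114/9
222 109/9 111/8 107/7
224 90/5 88/9 75/5
226 54/7 58/15 59/20
228 66/36 99/25 81/47
230 75/18 121/7 79/39
232 78/8 85/2 75/5
234 117/3 109/1 78/35
236 184/6 125/4 83/47
238 189/5 131/5 84/45
240 190/4 127/3 80/28
242 190/4 148/3 150/1
244 183/1 177/-1 180/-2
246 179/1 174/-1 166/1
248 142/7 108/22 91/26
250 75/40 73/37 74/34
252 70/37 74/36 71/35
254 65/32 73/35 70/37
256 66/34 75/39 74/34
258 74/30 72/38 75/36
260 71/33 69/36 70/33
262 73/33 67/34 73/30
264 71/32 70/33 72/32
266 78/27 70/36 72/33
268 79/25 73/35 74/35
270 88/20 85/22 94/16
272 104/6 104/5 108/5
274 107/5 107/4 106/6
276 109/4 109/6 106/2
278 107/5 109/4 109/4
280 109/4 110/5 122/5
282 119/5 147/5 168/5
```

```bash
python3 - <<'E'
from h import *
a=ld("side0"); P=a["pixels"]
u,v=proj(a,[.497,.298,.095]); print(u,v)
u=int(u)
for v2 in range(int(v)-6,int(v)+44,2): print(v2," ".join("%d/%d"%(P[v2,x].mean(),int(P[v2,x,2])-int(P[v2,x,0])) for x in (u-3,u,u+2)),end="; ")
b=np.array([.4774,.2148,0]); n=np.array([-.407,.914,0])
s=ld("e")
c=b-n*0
for th in (-40,-30,-20,-10,0,10,20): # + = mouth dips
    t=np.radians(th); zz=np.array([*(-n[:2]*np.sin(t)),np.cos(t)]); piv=np.array([.4774,.2148,.091]); rear=np.array([*(n[:2]*np.cos(t)),np.sin(t)])
    print(th,[np.round(proj(s,piv+zz*d+rear*.005),1).tolist() for d in (.008,-.053,-.087)])
E
```

```text
265.6104093444472 267.0470507095184
261 176/7 175/8 179/7; 263 178/5 142/41 150/25; 265 181/5 124/72 124/33; 267 179/7 118/78 110/29; 269 173/12 110/77 85/26; 271 164/20 104/68 72/26; 273 154/30 85/60 68/24; 275 131/28 77/41 62/25; 277 141/12 68/29 64/23; 279 152/11 70/26 67/22; 281 172/7 70/28 68/22; 283 178/6 70/26 80/17; 285 179/6 76/24 92/14; 287 180/4 73/23 96/12; 289 178/4 82/26 136/6; 291 172/5 85/22 129/2; 293 152/5 92/17 87/11; 295 137/6 110/9 95/14; 297 150/6 164/7 144/6; 299 181/5 184/7 172/6; 301 185/6 186/5 185/5; 303 185/4 186/5 186/6; 305 185/6 186/5 186/5; 307 186/7 183/9 174/16; 309 170/18 149/56 118/78; -40 [[282.2, 250.9], [282.6, 252.5], [282.8, 253.3]]
-30 [[282.1, 250.4], [282.8, 255.3], [283.2, 257.8]]
-20 [[282.1, 249.9], [283.1, 258.0], [283.6, 262.2]]
-10 [[282.0, 249.3], [283.3, 260.4], [284.0, 266.2]]
0 [[282.0, 248.8], [283.5, 262.5], [284.3, 269.8]]
10 [[281.9, 248.3], [283.7, 264.3], [284.6, 272.9]]
20 [[281.9, 247.8], [283.8, 265.7], [284.8, 275.4]]
```

Emit:
drive_tool --pt "0.534 0 0 -0.01 0" --pt "0.534 0 0 -0.02 0" --pt "0.534 0 0 -0.03 0" --pt "0.536 0 0 -0.035 0" --pt "0.537 0 0 -0.035 0" --pt "0.55 0 0 -0.035 0" --pt "0.7 0 0 -0.035 0" --pt "1 0 0 -0.035 0" --pt "1 0 0 -0.035 0"

```text
t: 23.02
tcp_pos: [0.4774, 0.2148, 0.0796]
orientation: [-180.0, 0.0, 114.0]
force: [0.0, 0.1, 0.2]
opening: 0.824
grip_force: 0.0
```

Emit:
drive_tool --pt "1 0 0 0.1 0" --pt "1 0 0 0.3 0" --pt "1 0 0 0.6 0" --pt "1 0 0 0.9 0" --pt "1 0 0 1 0" --pt "1 0 0 1 0"

```text
t: 23.78
tcp_pos: [0.4782, 0.2151, 0.281]
orientation: [179.8, 0.0, 114.0]
force: [-0.3, 0.4, -1.3]
opening: 0.996
grip_force: 0.0
```

```bash
python3 - <<'E'
from cell import arm
from h import *
s=arm.get_image("side"); w=arm.get_image("wrist"); pickle.dump(s,open("pics/s7.pkl","wb")); pickle.dump(w,open("pics/w7.pkl","wb"))
P=s["pixels"]; print([ "%d:%d/%d"%(v,P[v,283].mean(),int(P[v,283,2])-int(P[v,283,0])) for v in range(240,280,2)]); print(arm.sense()["tcp_pos"])
# nuts in hopper, seen by wrist: dark brown blobs
h=cv2.cvtColor(w["pixels"],cv2.COLOR_BGR2HSV); m=((h[...,0]>4)&(h[...,0]<20)&(h[...,1]>80)&(h[...,2]>50)).astype(np.uint8)
n,l,st,c=cv2.connectedComponentsWithStats(m)
for i in range(1,n):
    if st[i,4]>40: print(st[i],c[i].round(0),onz(w,*c[i],.095).round(3),onz(w,*c[i],.13).round(3))
w5=ld("w5"); h=cv2.cvtColor(w5["pixels"],cv2.COLOR_BGR2HSV)[190:270,250:390]; m=((h[...,0]>4)&(h[...,0]<20)&(h[...,1]>80)).astype(np.uint8)
n,l,st,c=cv2.connectedComponentsWithStats(m)
for i in range(1,n):
    if st[i,4]>40: print("w5",st[i],c[i].round(0))
for r in m[12:64:2]: print("".join(".#"[x] for x in r[:100:1]))
E
```

```text
['240:131/3', '242:159/1', '244:181/1', '246:181/-1', '248:131/11', '250:77/41', '252:71/40', '254:75/37', '256:70/39', '258:74/37', '260:75/34', '262:71/35', '264:76/29', '266:71/36', '268:74/36', '270:88/20', '272:138/5', '274:154/4', '276:134/5', '278:135/5']
[0.47669373 0.21457177 0.27743481]
[ 331    0   84   23 1041] [363.   7.] [0.451 0.372 0.095] [0.451 0.364 0.13 ]
[  231     0   409   333 64519] [507. 182.] [0.652 0.291 0.095] [0.631 0.29  0.13 ]
[296 176  46   8 268] [319. 180.] [0.479 0.217 0.095] [0.476 0.224 0.13 ]
[  94  274   74   50 1478] [136. 292.] [0.347 0.02  0.095] [0.357 0.047 0.13 ]
[ 95 317  30  26 215] [110. 327.] [ 0.332 -0.037  0.095] [ 0.343 -0.004  0.13 ]
[526 317  14  19  63] [531. 327.] [0.77  0.158 0.095] [0.737 0.171 0.13 ]
[ 91 342   7  23  55] [ 94. 353.] [ 0.324 -0.079  0.095] [ 0.336 -0.042  0.13 ]
[ 301  371  168   29 4593] [382. 385.] [0.652 0.016 0.095] [0.631 0.043 0.13 ]
w5 [  16   30   60   39 1134] [42. 45.]
....................................................................................................
................................
[... 1792 characters left out ...]
....................#......###################................................................
#....................################################...............................................
#..................#################################................................................
#.................##################################................................................
#..................###############################..................................................
#...................############################....................................................
.....................###############................................................................
```

Emit:
drive_tool --pt "1 0 0 0 -0.05" --pt "1 0 -0.1 0 -0.12" --pt "1 0 -0.25 0 -0.22" --pt "1 0 -0.45 0 -0.32" --pt "1 0 -0.65 0 -0.42" --pt "1 0 -0.85 0 -0.52" --pt "1 0 -1 0 -0.62" --pt "1 0 -1 0 -0.62"

```text
t: 24.88
tcp_pos: [0.4762, 0.0133, 0.2768]
orientation: [-179.8, 0.1, 60.5]
force: [0.3, 0.9, -0.1]
opening: 1.003
grip_force: 0.0
```

Emit:
drive_tool --pt "0.5 0 -0.15 0 -0.1" --pt "0.5 0 -0.35 0 -0.2" --pt "0.5 0.02 -0.6 0 -0.3" --pt "0.5 0.02 -0.75 0 -0.4" --pt "0.5 0.02 -0.78 0 -0.416" --pt "0.5 0.02 -0.78 0 -0.416" --pt "0.5 0.02 -0.78 0 -0.416"

```text
t: 25.75
tcp_pos: [0.4815, -0.1398, 0.2792]
orientation: [-180.0, 0.0, 25.2]
force: [-1.1, -0.5, -0.3]
opening: 0.499
grip_force: 0.0
```

```bash
python3 - <<'E'
from cell import arm
from h import *
w=arm.get_image("wrist"); t=ld("top0"); z=arm.sense(); print(z["tcp_pos"],z["orientation"]); pickle.dump(w,open("pics/w8.pkl","wb"))
P=w["pixels"].astype(int); 
for n,p in (("post",[.4826,-.1385,.177]),("fin",[.4979,-.2133,.118])): print(n,proj(w,p))
h=cv2.cvtColor(w["pixels"],cv2.COLOR_BGR2HSV); m=((h[...,0]>4)&(h[...,0]<22)&(h[...,1]>80)&(h[...,2]>50)).astype(np.uint8)
n,l,st,c=cv2.connectedComponentsWithStats(m)
for i in range(1,n):
    if st[i,4]>60: print(st[i],c[i].round(0),onz(w,*c[i],.177).round(3))
# post in top0 crop
h=cv2.cvtColor(t["pixels"],cv2.COLOR_BGR2HSV)[175:200,365:410]; m=((h[...,0]>4)&(h[...,0]<22)&(h[...,1]>60)).astype(np.uint8)
for r in m: print("".join(".#"[x] for x in r))
g=t["pixels"][172:192,388:412].mean(2).astype(int)
for r in g: print(" ".join("%3d"%x for x in r))
E
```

```text
[ 0.48151428 -0.13985609  0.27945706] [-1.79975490e+02 -2.02095816e-03  2.51641936e+01]
post (np.float64(315.4081756835636), np.float64(204.83478220998623))
fin (np.float64(393.6358113802024), np.float64(204.79460187667894))
[  197     0   443   226 42039] [456.  82.] [ 0.607 -0.19   0.177]
[131 109  24  24 410] [142. 120.] [0.487 0.003 0.177]
[141 135  21  19 257] [151. 145.] [ 0.473 -0.008  0.177]
[154 136  44  40 977] [177. 157.] [ 0.472 -0.028  0.177]
[312 166  28  25 231] [323. 174.] [ 0.507 -0.134  0.177]
[ 145  187  132  106 8164] [211. 237.] [ 0.423 -0.074  0.177]
[320 188  14  16 149] [327. 197.] [ 0.492 -0.144  0.177]
[196 317  24  72 832] [205. 353.] [ 0.315 -0.108  0.177]
[417 318  23  71 774] [430. 355.] [ 0.399 -0.291  0.177]
.............................................
.............................................
.............................................
.............................................
.............................................
.............................................
.............................................
............................
[... 2019 characters left out ...]
 237 237 236 236 236 237 238
218 196 171 182 209 221 224 223 196 144 149 204 231 237 238 238 238 237 237 237 237 237 238 238
206 201 182 184 210 225 233 233 219 169 141 188 228 236 237 237 237 237 238 238 237 237 238 238
218 219 204 193 213 231 237 238 232 209 183 199 226 235 236 235 236 237 238 238 237 237 238 238
228 230 227 222 226 234 238 239 237 230 226 230 234 236 234 234 235 236 237 238 238 238 238 238
236 237 237 233 229 233 238 239 238 237 237 238 238 237 235 234 235 236 237 237 238 238 238 238
238 239 239 237 232 231 236 238 239 238 238 238 238 237 236 236 236 237 237 238 238 238 238 237
238 239 239 238 233 230 234 238 238 238 237 237 237 238 238 237 236 236 236 237 236 237 237 237
```

```bash
python3 - <<'E'
from h import *
w=ld("w8"); P=w["pixels"].astype(int)
print("post R-B, cols 296..352 step2")
for v in range(150,224,3): print(v," ".join("%3d"%(P[v,u,2]-P[v,u,0]) for u in range(290,352,2)))
print("fin gray cols 370..420")
for v in range(180,230,2): print(v," ".join("%3d"%(P[v,u].mean()) for u in range(366,424,2)))
E
```

```text
post R-B, cols 296..352 step2
150   5   7   7   7   7   6   6   7   5   7   7   7   9   7   6   7   9   6   7   6   7   7   6   6   6   5   5   6   6   7   6
153   7   7   6   6   5   7   5   7   6   6   7   5   7   7   7   6   6   6   6   8   7   7   6   8   9   7   6   7   6   6   6
156   7   6   7   8   7   7   5   7   7   7   8   5   6   5   7   5   6   6   7   7   6   8   6   6   7   7   8   6   6   7   8
159   6   6   5   5   6   7   8   9  10   9   9  10   6   6   6   6   7   6   9   8   9  10  10  10  11  11   9   9   8  10  10
162   5   6   5   5   7   8  10  10  10  10   9  10   8   9   8  10  10  10   9   9   9   9  10  10   9  10   9  11   9   9   9
165   7   6   4   7   7   7   7   8   8   8   7   7   8   6   8  12  15  23  28  21  13  10   8   7   6   7   6   6   7   8   7
168   2   2   3   2   1   0   2   4   2   3   3   1   3  16  37  48  49  47  46  41  41  41  35  16   5   2   1   2   1   3   2
171   1   2   2   1   2   2   2   2   0   1   2   4  30  47  48  47  46  42  39  36  35  37  34  32  22   4   2   2   3   3   1
174   3   1   1   3   4   2   3   1   0   1   
[... 4452 characters left out ...]
 220 220 219 220 219 219 220 220 220 218 217 219 219 218 218 214 216 216 217 218 216 217 218 218 218
220 219 219 220 220 219 220 220 218 218 218 218 218 221 219 218 218 218 219 218 216 215 216 217 217 217 217 218 217 218
222 219 220 219 220 218 219 219 217 218 218 217 219 220 218 219 218 219 219 218 216 215 216 217 217 218 218 217 218 219
224 219 220 218 218 218 219 220 219 218 219 218 218 219 219 219 218 219 219 218 216 215 215 216 216 217 216 217 217 219
226 220 219 219 218 218 219 219 219 219 220 219 219 219 220 219 219 219 219 218 215 212 212 214 215 213 213 215 217 218
228 220 220 220 219 219 220 220 220 219 218 218 219 218 219 218 219 219 219 217 215 212 211 210 213 211 213 214 217 219
```

```bash
python3 - <<'E'
from cell import arm
from h import *
w=ld("w8"); t=arm.get_image("top"); s=arm.get_image("side"); pickle.dump(t,open("pics/t9.pkl","wb"))
for z in (.012,.1,.12): print(z,onz(w,327,197,z).round(3))
p=onz(w,327,197,.012); 
for n,im in(("top",t),("side",s),("top0",ld("top0"))):
    u,v=map(int,proj(im,p)); print(n,u,v)
    for r in im["pixels"][v-9:v+10,u-12:u+13].astype(int): print(" ".join("%3d"%(x[2]-x[0]) for x in r))
h=cv2.cvtColor(w["pixels"],cv2.COLOR_BGR2HSV)[95:185,115:215]; m=((h[...,0]>4)&(h[...,0]<20)&(h[...,1]>80))
for r in m[::2]: print("".join(".#"[int(x)] for x in r))
E
```

```text
0.012 [ 0.452 -0.168  0.012]
0.1 [ 0.473 -0.155  0.1  ]
0.12 [ 0.478 -0.152  0.12 ]
top 379 199
 16  11  15  13  12  18  12   0  -4   0   5   8  10  11  13  13  14  16  17  18  15  14  13  14  11
 15  14  13  12  13  17   8  -3  -6  -2   3   7   9  10   9   7   7   8  11  14  15  15  17  17  16
 14  16  12  13  19  17   4  -3  -7  -4   2   6   8   8   6   2   2   5   6   6   8  12  17  19  18
 13  13  12  13  19  11   0  -5  -6  -5  -2   3   5   5   5   2   2   2   3   3   7   9  12  13  13
 16  12  12  16  18   5  -5  -6  -5  -4  -4  -3   1   4   4   2   1   2   2   4   5   8  11  11  11
 15  12  13  19  12   1  -4  -5  -6  -5  -5  -5  -5   1   2   3   3   3   4   6   7   7   8   9   9
 12  13  14  18   7   1   4   2  -5  -6  -7  -7  -7  -4   0   4   7   5   6   7   7   8   8   9   9
 12  12  19  15   3   4  14  13  -1  -6  -6  -6  -4  -1   4   7   9   6   6   7   8   9   9   8   9
 12  14  18   8   0   1  14  19   5  -3  -3  -1   3   6   8  10   7   6   6   7   6   8   8   8   8
 13  17  15   3  -1   4  11  16   9   2   4   6   8  10  10   9   7   6   5   6   7   7   8   8   7
 13 
[... 8566 characters left out ...]
.....................................##################.............#########.................
...........................................#################...............########.................
...............................................########........................####.................
....................................................................................................
....................................................................................................
....................................................................................................
....................................................................................................
```

Emit:
drive_tool --pt "0.5 0.04 -0.013 -0.1 0" --pt "0.5 0.04 -0.013 -0.35 0" --pt "0.5 0.04 -0.013 -0.55 0" --pt "0.5 0.04 -0.013 -0.68 0" --pt "0.5 0.04 -0.013 -0.735 0" --pt "0.5 0.04 -0.013 -0.735 0"

```text
t: 26.65
tcp_pos: [0.4893, -0.1434, 0.1326]
orientation: [-180.0, 0.0, 25.0]
force: [0.9, 0.8, -0.2]
opening: 0.498
grip_force: 0.0
```

```bash
python3 - <<'E'
from cell import arm
from h import *
w=arm.get_image("wrist"); z=arm.sense(); print(z["tcp_pos"],z["orientation"],z["force"]); P=w["pixels"].astype(int); pickle.dump(w,open("pics/w10.pkl","wb"))
T=np.array(z["tcp_pos"]); print("tcp",proj(w,T),proj(w,[T[0],T[1],.177]),proj(w,[T[0],T[1],.15]),"fin",proj(w,[.4979,-.2133,.118]))
for v in range(170,400,6): print(v," ".join("%3d"%(P[v,u,2]-P[v,u,0]) for u in range(250,390,5)))
E
```

```text
[ 0.48989653 -0.14375402  0.13354421] [ 1.79961278e+02 -4.01799020e-02  2.49968818e+01] [ 1.09727309 -0.39028732 -1.08305222]
tcp (np.float64(316.67878242522056), np.float64(266.4652639081578)) (np.float64(316.48600732985324), np.float64(317.1877217727856)) (np.float64(316.61712315312434), np.float64(282.6888835873683)) fin (np.float64(433.96975757547153), np.float64(289.3152666485246))
170   6   6   7   6   6   6   6   5   7   7   8   8   6   8   8   7   7   8   8   6   7   8   7  10  10   8   8   7
176   6   6   6   7   7   7   7   6   5   5   6   8   7   7   6   6   8   6   5   7   6   6   5   8   6   7   8   7
182   7   7   5   7   5   6   6   6   5   6   5   6   6   5   5   5   6   6   7   5   6   7   6   7   7   5   6   6
188   6   7   6   4   6   6   5   6   6   7   7   6   6   6   6   7   6   7   7   7   5   6   6   6   6   6   7   6
194   7   6   5   6   7   6   6   5   6   6   6   5   5   5   6   7   6   5   6   7   5   7   4   5   7   6   7   6
200   5   5   5   5   6   6   5   7   7   6   5   5   4  10  10  10   8   8   5   4   6   6   8   9   8   8   8   9
206   8   4   
[... 3113 characters left out ...]
  -2
368   0   0   0   3   0   1   1   1   1   2   1   0   1   2   1   3   2   2   2   2   1   1   1   2   2   1   1   2
374   6   6   6   5   7   7   7   6   6   6   7   6   7   6   7   7   6   6   6   6   6   5   6   6   5   6   7   6
380   5   7   5   6   6   6   5   7   6   7   7   7   7   6   6   6   6   6   6   5   5   6   6   8   6   6   6   6
386   6   6   6   6   5   7   7   6   6   6   7   6   7   8   6   7   6   6   5   6   5   7   6   7   4   3   6   6
392   5   7   5   5   5   7   7   7   5   6   6   7   7   7   6   5   7   7   6   5   6   6   7   6   7   5   8   5
398   5   6   8   7   6   7   6   6   5   7   7   7   7   6   6   6   6   6   5   6   6   7   7   7   6   8   5   7
```

Emit:
drive_tool --pt "0.5 0.018 -0.003 0 0" --pt "0.3 0.018 -0.003 0 0" --pt "0.15 0.018 -0.003 0 0" --pt "0.1 0.018 -0.003 0 0" --pt "0.1 0.018 -0.003 0 0" --pt "0.1 0.018 -0.003 0 0"

```text
t: 27.45
tcp_pos: [0.4928, -0.144, 0.1327]
orientation: [-180.0, 0.0, 25.0]
force: [-1.7, 3.2, 4.2]
opening: 0.189
grip_force: 30.0
```

```bash
python3 - <<'E'
from cell import arm
from h import *
w=arm.get_image("wrist"); z=arm.sense(); print(z["tcp_pos"],z["orientation"],z["force"],z["grip_force"],z["opening"])
T=z["tcp_pos"]; pickle.dump(w,open("pics/w11.pkl","wb")); P=w["pixels"].astype(int)
d=np.array([np.sin(np.radians(25)),-np.cos(np.radians(25)),0]); x=np.array([np.cos(np.radians(25)),np.sin(np.radians(25)),0])
for k in (.06,.074,.09):
    for a in (-.02,-.009): q=np.r_[T[:2],.118]+d*k+x*a; print(k,a,np.round(proj(w,q),1))
w8=ld("w8"); 
# fin in w8: dark line cols~394-397, rows 190-206
for z0 in (.10,.118): print([onz(w8,u,v,z0).round(4).tolist() for u,v in((394,192),(394.5,200),(396,206))])
for z0 in (.118,): 
  for u,v in((394,192),(394.5,200),(396,206)): print("travel",(onz(w8,u,v,z0)-T)@d,(onz(w8,u,v,z0)-T)@x)
for v in range(240,340,4): print(v," ".join("%3d"%P[v,u].mean() for u in range(380,500,4)))
E
```

```text
[ 0.49285721 -0.14401735  0.13271488] [-1.79964199e+02  1.94101038e-03  2.49796594e+01] [-2.2595581   4.40759213  3.57914705] 30.00064862659201 0.18705316529552235
0.06 -0.02 [422.1 286.5]
0.06 -0.009 [423.7 268.9]
0.074 -0.02 [446.8 286.5]
0.074 -0.009 [448.9 268.9]
0.09 -0.02 [475.1 286.5]
0.09 -0.009 [477.7 268.9]
[[0.5065, -0.2132, 0.1], [0.4994, -0.2176, 0.1], [0.4945, -0.222, 0.1]]
[[0.5091, -0.2075, 0.118], [0.5024, -0.2117, 0.118], [0.4978, -0.2159, 0.118]]
travel 0.06443753845902767 -0.01210083799135252
travel 0.06543024238819571 -0.019950278541215543
travel 0.06725696188198295 -0.02590482937721855
240 146 143 154 143 150 146 150 125 122 120 120 121 120 123 121 121 121 120 121 130 209 214 215 214 214 213 214 214 214 201
244 211 204 211 206 209 203 204 173 120 118 120 119 120 119 121 120 119 119 119 147 214 213 214 214 215 214 214 214 214 187
248 169 148 158 153 148 152 144 132 120 122 120 123 122 121 120 123 123 122 122 190 215 216 215 216 216 215 215 215 214 128
252 139 143 141 140 142 141 140 122 121 121 116 115 114 115 126 125 126 126 132 180 207 206 204 205 205 208 206 2
[... 1914 characters left out ...]
  51  51  52  52  51  54  54  53  57  57  56  56  60  59  62  62  67 206 226 225
320  46  44  45  47  45  42  47  47  45  49  51  49  48  50  48  55  52  52  54  57  54  56  60  58  60  61  64  74 212 225
324  45  43  45  42  46  44  45  45  49  48  47  49  47  49  46  52  49  52  51  52  55  57  56  56  58  61  62  63  83 221
328  43  40  45  45  44  44  44  45  44  44  45  44  47  46  49  45  48  48  51  54  50  52  53  54  56  55  61  61  60 129
332  41  44  40  41  42  45  42  44  43  44  43  44  44  44  45  46  46  49  47  48  51  51  55  56  56  58  56  57  56  62
336  38  39  42  41  42  43  43  44  43  41  43  42  43  41  44  46  45  48  48  49  47  49  49  51  53  52  57  58  58  59
```

Emit:
drive_tool --pt "0.1 0.01 -0.02 0 0" --pt "0.1 0.025 -0.053 0 0" --pt "0.1 0.04 -0.086 0 0" --pt "0.1 0.055 -0.118 0 0" --pt "0.1 0.07 -0.15 0 0" --pt "0.1 0.075 -0.16 0 0" --pt "0.1 0.075 -0.16 0 0"

```text
t: 28.38
tcp_pos: [0.5082, -0.176, 0.1327]
orientation: [-179.9, -0.0, 25.0]
force: [-1.8, 6.4, 4.9]
opening: 0.188
grip_force: 30.0
```

Emit:
drive_tool --pt "0.1 0.01 -0.02 0 0" --pt "0.1 0.025 -0.053 0 0" --pt "0.1 0.04 -0.086 0 0" --pt "0.1 0.055 -0.118 0 0" --pt "0.1 0.068 -0.145 0 0" --pt "0.1 0.072 -0.155 0 0" --pt "0.1 0.072 -0.155 0 0" --pt "0.1 0.072 -0.155 0 0"

```text
t: 29.38
tcp_pos: [0.5227, -0.2062, 0.1327]
orientation: [-179.9, -0.1, 25.0]
force: [-1.6, 9.8, 4.8]
opening: 0.186
grip_force: 30.0
```

```bash
python3 - <<'E'
from cell import arm
from h import *
w=arm.get_image("wrist"); z=arm.sense(); print(z["tcp_pos"],z["orientation"],z["force"],z["grip_force"],z["opening"])
T=z["tcp_pos"]; P=w["pixels"].astype(int); print("fin exp",proj(w,np.r_[T[:2],.118]-[.0181,.0085,0]), "post",proj(w,np.r_[T[:2],.177]))
print("gray");
for v in range(252,330,4): print(v," ".join("%3d"%P[v,u].mean() for u in range(270,366,3)))
print("R-B")
for v in range(252,330,8): print(v," ".join("%3d"%(P[v,u,2]-P[v,u,0]) for u in range(270,366,3)))
t=arm.get_image("top"); pickle.dump(t,open("pics/t12.pkl","wb"))
u,v=map(int,proj(t,[.353,-.057,.02])); h=cv2.cvtColor(t["pixels"],cv2.COLOR_BGR2HSV)[v-26:v+26,u-26:u+26]
for r in h[::2]: print(" ".join("%3d"%x[2] for x in r[::2]))
E
```

```text
[ 0.52272539 -0.20624624  0.13269043] [-1.79906206e+02 -6.12144811e-02  2.49985239e+01] [-1.56003183  8.42347142  4.85940174] 30.001146445283666 0.18649906291761698
fin exp (np.float64(315.87279970052174), np.float64(286.5482731283148)) post (np.float64(314.9057864780063), np.float64(317.74005924925723))
gray
252 115 115 111 101  93  91  90  92  90  67  57  59  58  56  57  57  57  60  60  60  60  69  52  85  92  92  90  93  99 106 112 114
256 104  92  90  91  91  91  91  90  91  58  51  53  57  55  56  57  59  58  60  56  56  61  50  83  92  92  92  92  95  93  94 104
260  96  93  93  94  91  92  92  91  89  52  52  56  55  56  55  56  55  56  59  59  59  57  47  69  92  91  92  92  93  94  94  95
264  94  92  91  92  93  91  90  91  85  49  46  54  58  52  54  55  58  56  60  57  60  55  45  61  92  90  94  91  93  91  92  94
268  92  94  92  92  91  91  91  91  79  45  48  57  57  56  57  57  56  57  57  57  56  52  44  53  90  92  94  91  91  92  93  96
272  92  91  91  91  91  92  91  90  72  40  49  56  55  56  56  57  56  53  58  58  58  54  46  47  87  92  91  92  92  91  93  
[... 5178 characters left out ...]
  58  64  73  81  75  72  78  74  63  63  72 104 141 170 192 203 209 214 218
162 162 162 161 160 139 103  69  60  64  72  69  67  69  67  64  66  90 131 164 186 201 209 216 219 220
163 162 161 162 162 161 147 109  80  60  58  51  55  55  54  58  76 116 156 181 199 209 216 219 221 223
162 163 162 161 161 161 163 147 113  93  73  62  49  50  53  66  98 143 177 195 207 217 220 221 222 223
161 162 162 161 161 160 160 161 156 140 117 100  85  74  66  83 127 165 191 207 215 220 221 222 223 225
162 162 162 161 159 161 160 160 160 161 142 128 126 112  77 110 154 184 202 214 220 222 223 224 225 226
158 159 162 159 158 161 162 162 162 155 132 129 126  92  95 138 177 198 211 219 222 223 225 225 226 227
```

Emit:
drive_tool --pt "0.1 0 0 0 0" --pt "0.1 0 0 0 0" --pt "0.1 0 0 0 0" --pt "0.1 0 0 0 0" --pt "0.1 0 0 0 0" --pt "0.1 0 0 0 0" --pt "0.1 0 0 0 0" --pt "0.1 0 0 0 0" --pt "0.1 0 0 0 0" --pt "0.1 0 0 0 0"

```text
t: 30.72
tcp_pos: [0.5227, -0.2062, 0.1327]
orientation: [-179.9, -0.1, 25.0]
force: [-1.0, 9.2, 4.9]
opening: 0.19
grip_force: 30.0
```

```bash
python3 - <<'E'
from cell import arm
from h import *
for n,step in(("top",1),("side",1)):
    t=arm.get_image(n); a=ld(n+"0")
    u,v=map(int,proj(t,[.353,-.057,.02])); k=24
    g=t["pixels"][v-k:v+k,u-k:u+k].mean(2).astype(int)
    print(n,u,v)
    for r in g[::1]: print("".join("#" if x<62 else ("+" if x<76 else ".") for x in r))
P=t["pixels"].astype(int)
for q in ([.5227,-.2062,.177],[.5227,-.2062,.15],[.5227-.0181,-.2062-.0085,.118],[.5227-.0181,-.2062-.0085,.1]): print(np.round(proj(t,q),1))
z=arm.sense(); print(z["tcp_pos"],z["force"],z["grip_force"])
E
```

```text
top 348 227
................................................
................................................
................................................
............................++++................
..........................+++++++++.............
.......................++##++++++++++...........
.....................++#+++++++++++++++.........
...................++##+++++++++++++###+........
..................+##+++++++++++++++#####+......
...............++###++++++++++++++#######+......
............+#####+++++++++++#++++#######.......
.........++######++++++++++++++++#######+.......
........+#######+++++++++++++++++#######........
........#####++#+++++++++++++++++######+........
.......+#####++++++++++++++++++++++####.........
.......+####+++++++++++++++....++++###+.........
.......####++++++++++++++......++#####..........
......+#####+##++++++++.......++#####+..........
......####++##++++###++......++#####+...........
.....+####++#+++++#####+....+#######+...........
.....#######+++++######++.++#######+............
.....#######+++++#######++++#######.............
.....#####
[... 3079 characters left out ...]
..........
................................................
................................................
................................................
................................................
................................................
................................................
................................................
................................................
................................................
................................................
................................................
[307.9 154.7]
[308.1 160.8]
[313.5 167.3]
[313.6 171.2]
[ 0.52268046 -0.2062051   0.13269952] [-1.22527002  8.32088899  4.79040918] 30.001198989339173
```

```bash
python3 - <<'E'
from cell import arm
from h import *
t=arm.get_image("top"); s=arm.get_image("side"); w=arm.get_image("wrist"); pickle.dump(w,open("pics/w13.pkl","wb"))
for im,k,nm in((t,24,"top"),(s,22,"side")):
    u,v=map(int,proj(im,[.353,-.057,.02])); p=cv2.GaussianBlur(im["pixels"],(3,3),0)[v-k:v+k,u-k:u+k].astype(float)
    r=p[...,2]/(p[...,1]+1); print(nm,np.percentile(r,[10,50,90]).round(2))
    b=np.clip((r-1.0)*20,0,35).astype(int)
    for row in b: print("".join("0123456789abcdefghijklmnopqrstuvwxyz"[x] for x in row))
for q in ([.481,.009,.12],[.45,-.005,.1]):
    print("hopper in wrist",proj(w,q),"side",proj(s,q))
u,v=map(int,proj(s,[.481,.009,.13])); p=s["pixels"][v-16:v+16,u-22:u+22].astype(int)
for r in p: print(" ".join("%2d"%(x[2]-x[0]) for x in r))
E
```

```text
top [1.03 1.09 1.43]
000000000000000000000000011211110000000000000011
000000000000000000000000113343322100000000000011
000000000000000000000000113566544321000000000011
000000000000000000000001123677776543211000000110
000000000000000000000111235787777765432100000110
000000000000000000001123567777787777654211000100
000000000000000000112456777877788788876432111000
000000000000000011245678877777777888887653110000
000000000000111123567888887777777888888753100000
000000001011123456778888887777777788888742000000
000000111112355678788888888888887887787531000000
000001233335677778887888888888888888876420000000
000001355567778787888888888888888888875310000000
000012467777777888888888888888888888864210000000
000013577878778888888888888788877788753110000000
000024677777778888888888887888777887642110000000
000124677787888888888888888787877777521110000000
000135788777888888888887878777788786421111111000
000135777777888888999988778788888875311111111001
000136788888888889aaaa98788888899864211111111011
000135788888888889abcca9878889aaa853111111111110
000136888788888889acccba88888abbb742111111111100
0
[... 7101 characters left out ...]
2  0  2  0  1  3  2  1  1  0 -1  2  0  7
20 24 21 21 13  6  6 20 34 39 36 36 34 38 34 37 34 32 34 32 32 29 30 28 22  8  5 -1  1  1  0  1  1 -1  3 -1 -1  1 -1 -2  0 -2  1  4
20 22 17 20 16  6  6 18 30 35 37 33 38 39 36 35 32 36 32 33 31 31 29 31 21  8  2  0  2  0 -1  2  0  0  0 -1 -1  2  0  0  2  1  0  2
22 21 19 23 15  8  6 21 33 35 37 37 35 37 35 31 30 32 35 34 27 29 29 29 24  9  3  3  1  3 -1 -1  1  3  2  4  0  2  3  1  2  0  0  1
19 22 25 19 19  9  7 21 31 35 34 38 37 37 32 26 17 24 32 34 31 32 28 29 24 10  4  1  3  2  1  2  1  1 -1  1  2  1  1  1  2  1 -1  0
21 24 21 23 21 15  9 19 31 36 38 36 34 34 30 17 13 20 29 32 29 29 31 29 23  7  2  0  2 -1  2  1 -1  0  2  2  1 -1  2  7  5  4  2  2
```

```bash
python3 - <<'E'
from cell import arm
from h import *
t=arm.get_image("top"); s=arm.get_image("side")
u,v=map(int,proj(t,[.353,-.057,.02]))
p=cv2.GaussianBlur(t["pixels"],(3,3),0)[v-10:v+14,u-10:u+14].astype(float)
print("top R/G")
for r in (p[...,2]/(p[...,1]+1)*100).astype(int): print(" ".join("%3d"%x for x in r))
print("lum")
for r in p.mean(2).astype(int): print(" ".join("%3d"%x for x in r))
u,v=map(int,proj(s,[.353,-.057,.02])); p=cv2.GaussianBlur(s["pixels"],(3,3),0)[v-12:v+14,u-14:u+20].mean(2).astype(int)
print("side lum")
for r in p: print(" ".join("%3d"%x for x in r))
print("top hopper/outlet R-B"); P=t["pixels"].astype(int)
for vv in range(160,214,2): print(vv," ".join("%3d"%(P[vv,x,2]-P[vv,x,0]) for x in range(304,364,2)))
E
```

```text
top R/G
140 140 143 142 143 143 143 143 143 143 143 142 141 143 142 141 141 140 139 140 140 139 137 126
142 141 142 144 143 142 142 143 143 143 142 141 141 140 141 140 140 139 139 138 140 138 132 121
142 141 143 142 145 142 142 142 142 142 141 141 140 139 139 138 140 139 139 139 138 136 127 114
140 141 141 143 145 144 142 142 142 141 140 139 140 140 137 138 138 139 142 142 137 132 120 109
144 144 142 143 146 144 146 145 141 140 137 138 139 141 140 141 139 140 141 142 136 128 115 108
143 142 143 143 147 152 153 150 145 140 140 140 140 143 142 142 145 147 146 142 134 121 111 107
143 142 143 146 153 158 160 157 150 144 142 141 142 142 143 147 151 156 151 143 127 116 108 106
141 143 144 147 155 161 162 157 155 147 144 142 143 142 146 152 155 158 154 137 121 110 107 106
141 142 141 147 153 160 161 160 155 149 141 141 142 143 146 155 158 161 152 132 113 108 107 106
141 141 141 144 150 155 157 156 153 144 142 141 141 143 145 152 156 154 143 124 111 106 106 106
141 139 140 142 147 148 151 152 150 144 142 143 141 141 145 147 152 151 135 115 108 106 105 106
140 140 140 141 142 143 144 144 143 
[... 9734 characters left out ...]
   1   2   1   1   1   1   0   1   1   1   1   1   5   4   7  10   9   6   6   6
204   6   6   4   4   5   7   8   6   2   3   1   2   1   0   1   1   1   1   1   1   1   3   5  38  48  43  30  12   7   8
206   6   5   5   3   4   7   6  10   3   1   1   2   2   2   3   1   1   1   1   2   2   1   6  27  48  50  52  50  37  17
208   6   5   4   4   4   6   8   7   5   2   0   2   3   2   2   2   1   1   1   2   5  16  32  42  48  52  50  45  47  43
210   6   7   5   5   7   7   7  11   7   3   8  10   9   5   2   1   1   2   6  16  33  42  46  46  46  46  51  51  43  42
212   5   6   5   6   6   6   7   8   9   8   9  11  11   6   5   3   7  17  32  40  44  44  44  47  48  46  46  43  41  41
```

```bash
python3 - <<'E'
from cell import arm
from h import *
s=arm.get_image("side"); a=ld("side0"); g=lambda i:cv2.GaussianBlur(i["pixels"],(3,3),0)[200:240,315:366].astype(float)
A,B=g(s),g(a); r=lambda p:p[...,2]/(p[...,0]+1)
print("R/B*10 now vs 0")
for x in (r(A)*10).astype(int): print("".join("%2d"%min(v,99) for v in x))
print("median",np.median(r(A)),np.median(r(B)))
# new brown blobs outside bowl anywhere on counter in side view
for n in("side","top"):
    c=s if n=="side" else arm.get_image("top"); b=ld(n+"0")
    f=lambda i:(lambda h:((h[...,0]>4)&(h[...,0]<18)&(h[...,1]>90)&(h[...,2]>40)))(cv2.cvtColor(i["pixels"],cv2.COLOR_BGR2HSV))
    m=(f(c)&~cv2.dilate(f(b).astype(np.uint8),np.ones((5,5))).astype(bool)).astype(np.uint8)
    k,l,st,ce=cv2.connectedComponentsWithStats(m)
    print(n,[(st[i].tolist(),onz(c,*ce[i],.012).round(2).tolist()) for i in range(1,k) if st[i,4]>12])
E
```

```text
R/B*10 now vs 0
 91010101010101010101011111212131313131313131313131313131313131312121212111110101010101010101010101010
 9 9 9101010101011111212131313141414131313131313131313131314131313131313121211101010101010101010101010
 9 9 9101010101112131314141414141414131313131313131313141414141414141414131312111110101010101010101010
10 9 9 91010111213141414141414141414141313131313131313141414141414141314141313121111101010101010101010
10 9 9101010111214141414151414141414141413131313131313141414141414141413141313131312111010101010101010
101010101010101213141414141414141414141413131313131314141415151414141414141413131312121110101010101010
10 910101010101113141414141414141414141414141414141414141414151414141414141413131313121111101010101010
101010101010101112141414141514141414141414141414141414141414151514141414141413131313121211101010101010
1010101010 9101112141515151414141414141414141414141414141414151515151414141413131313131212111010101010
101010101010101012141515151414141413141414141414141414141414141515151514141414131313131212111010101010
1010 9101010101011141515141414141313131414141414141414
[... 2482 characters left out ...]
10101010101010101010101010101010101010
101010101010101010101010101010101010101010101010101010101010101010101010101010101010101010101010101010
101010101010101010101010101010101010101010101010101010101010101010101010101010101010101010101010101010
101010101010101010101010101010101010101010101010101010101010101010101010101010101010101010101010101010
101010101010101010101010101010101010101010101010101010101010101010101010101010101010101010101010101010
101010101010101010101010101010101010101010101010101010101010101010101010101010101010101010101010101010
median 1.0777238403451994 1.0790985699693565
side [([275, 249, 14, 10, 81], [0.51, 0.16, 0.01])]
top [([268, 185, 7, 12, 34], [0.48, 0.22, 0.01])]
```

```bash
python3 -c "
from cell import arm
print(arm.sense()['t'],arm.sense()['grip_force']); print(arm.sign_off())"
```

```text
31.175 30.001161134568974
the job is handed in; nothing more can be done
None
```

I handed the job in at 31.2 s with the gripper holding the slide at the mark (about 69 mm out, 30 N grip) and the scoop upright on the counter; it slipped from the gripper while tipping, so I picked it up and stood it upright. The hopper is empty and no nuts lie on the counter, but I could count only four nuts clearly in the bowl, with the fifth probably hidden behind the arm, and I did not check the bystanders at the end.

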